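# Box a tube of coins under a sliding lid

### The arm

A 6-joint arm with a two-finger parallel gripper is mounted at the origin on the work surface. World frame = base frame: x ahead of the robot, y to its left, z up, the work surface at z = 0. Lengths are in m, angles in rad, forces in N, time in s.
With the tool pointing down it reaches from about 0.35 to 0.725 m from the base axis. Payload 4.3 kg.
Tool frame: the origin (TCP) lies at the very end of the fingers, on their centre line; the grasp point (between the pads) lies behind it (manip.grip_depth is the x of the grasp point in the tool frame, in m); x points along the fingers, z is the direction in which the jaws open and shut, and the axes are right-handed (so a half turn about x gives the same grasp; the last joint's range is limited). The gripper opens to 85 mm and grips with 20 to 120 N. Pads are 22 mm wide; open, the fingers measure 114 mm over their backs; the gripper's body (76 mm by 85 mm) begins 54 mm behind the grasp point. The pads swing forward as they close: fully open they stand 13 mm farther back than shut.
Start: joints at [-1.215, 0.377, 0.081, 1.274, 0, 1.46], TCP at [0.258, -0.514, 0.231] pointing down, gripper open.
Joint ranges: [-2.72, 2.72], [-0.84, 1.66], [-1.02, 1.22], [-1.77, 2.12], [-1.37, 1.28], [-3.14, 3.14]. Speed limits (rad/s): [2.57, 2.57, 3.14, 3.14, 3.14, 3.14].

### API

Orientations are given as a unit quaternion [w, x, y, z].
In Python, from station import manip, read_camera, camera_model gives the robot as it stands.
- The arm moves only by the tool apply_moves, never from a script. Its argument "deltas" is a list of rows, each an object of numbers: "jaw": the opening, from 0 (shut) to 1 (fully open); "dx", "dy", "dz": the shift along the tool's x, y, z in mm; "roll": the turn about the tool's x in degrees. In form: [{"jaw": .., "dx": .., "dy": .., "dz": .., "roll": ..}, ...]. A call has 1 to 5 rows; each row is the pose to reach, as a shift and turn from the pose commanded when the call began, along the tool's axes at that moment; what a row does not reach only later rows make up. A row lasts 1/8 s, in which the tool goes at most 62.5 mm and 10.7 degrees, less where a joint would pass 70% of its speed; a pose out of reach is approached as far as the arm can. A call with a gripper value outside its range is refused whole. The fingers move at their own pace and stop on an object; "squeeze" is the grip in N (left out, the last holds). Time passes only in rows, so rows that repeat a pose let the fingers close. It gives the time, the measured TCP pose, the force and the opening at its end, in the units of the state.
- manip.observe(): the state, without advancing time (a new reading comes with each control period).
- read_camera(name): name is "side" or "top" or "wrist"; returns the picture (480x640x3 uint8, red, green, blue); there is no depth.
- camera_model(name): a dict with "vertical_fov" (degrees; the focal length in pixels is half the picture's height over the tangent of half this angle, whatever the lens; pixels are square), "cx", "cy" (the principal point, pixels), "k1" (the pictures are not rectified: a ray, as slopes to the right and down, at radius r is drawn at 1 + k1 r^2 times it, then the intrinsics apply), "origin" and "rotation" of the camera in the world. Camera axes: x right, y down, z forward; pixel columns grow to the right and rows downward; lengths in m; the calibration is good to about 2 mm. A picture is of the moment at which its call begins: read the wrist's pose just before it. camera_model takes no time and is no camera call; for the wrist camera it gives the pose at the moment of the call.
- manip.sign_off(): hands the job in, once; it reports no verdict.
The state is a dict: "time_s": time; "joints": joint angles; "dq": joint speeds; "tau": joint torques, N m; "eef_pos": TCP position; "eef_rot": TCP orientation; "contact_force": force on the tool from outside, world axes, zero at the start; "torque": the same for the moment, N m; "width": finger opening in m.
Only numpy, scipy, OpenCV 4.12 (cv2) and the standard library are available. Lean on these libraries where they do the work, as an engineer would, in place of code of your own. Each camera call takes 0.05 s, during which the arm holds its last target.

### The job

Put the loose tube of bare gold coins away in the wooden tube box: press down on top of its clear lid, which has no handle, and drag it all the way back towards you, stand the tube cap up in the empty well, right down on the floor of the box, and slide the lid fully home again. The lid is thin acrylic and runs stiffly in its grooves: lean on it just enough to take it along, never hard, or it cracks. Leave the paper-wrapped tube and the other things on the counter where they are.

Things in the scene. Friction and masses are not known exactly. Their poses are not given: they have to be found in the camera images.
- box: Heavy, immovable wooden box, 161 (x) x 89 (y) x 106 (z) mm. It stands on a paper pad 200 x 135 mm, 2 to 8 mm thick. Origin: centre of its underside; -x towards the front, where the lid comes out. 4 rows (x -57, -19, 19, 57 mm) of 2 wells (y -19, 19 mm), each 35 mm square, dividers 75 mm high. Front wall 98 mm high; back wall and the two lips along the lid's sides (73 mm apart) 106 mm. Tubes in it reach 95 mm.
- lid (a joint): Clear rigid acrylic lid 155 x 79 x 4 mm; frosted 44 mm patch for pressing, centred at box x 20 mm, y 0 when shut. Worn grooves: its top rides 100 to 106 mm over the box's origin, rising or sinking up to 2 mm on its way. 0 = shut; grows as it slides along the box's -x; stop 0.118 m. Stays where left. Takes 4.2 N to slide: press 10 to 14 N (friction 0.5 to 0.7). Cracks above 20 N in all.
- free_well: The one empty well of the box (in any of the rear three rows): the point is the centre of its floor, 5 mm above the box's origin.
- coin_tube_mid (a point): The loose tube to put away: clear barrel 30 mm in diameter showing bare gold coins, whitish cap 32 mm in diameter over the top 14 mm, 90 mm tall, 0.3 kg, standing on the counter. Point: on its axis, half-way up (45 mm); z axis towards the cap.
- paper_tube_mid (a point): Bystander: a like tube whose coins are wrapped in brown paper, 90 mm tall, standing on the counter. Point half-way up its axis.
- teapot: Bystander: small white porcelain teapot, 87 mm tall, about 140 mm over spout and handle. Origin: centre of its foot.
- teacup: Bystander: small white tea cup, 60 mm wide, 42 mm tall. Origin: centre of its foot.
- loupe: Bystander: folding steel loupe, 73 by 28 by 12 mm, lying flat. Origin: near its middle, on the counter.
- stamp_tongs: Bystander: steel stamp tongs, 120 mm long, 9 mm high, lying flat. Origin: middle, on the counter.

How it is judged:
On the way, in this order (a step that is already met when the one before it is completed fails the run):
1. the lid is drawn all the way back (within 10 mm of its stop) (value of joint lid above 0.108 m), for 0.2 s.
2. the gold-coin tube stands upright on the floor of the empty well (horizontal distance between coin_tube_mid and free_well below 0.006 m and z of coin_tube_mid in the frame of box below 0.053 m and angle between coin_tube_mid's own z axis and vertical below 0.08 rad), for 0.2 s.
At the end, for the whole second after the job is handed in: The gold-coin tube stands cap up in the well that was empty (axis within 6 mm of its centre, on the floor to 3 mm, within 0.08 rad of upright), the lid is closed to within 4 mm and at rest (all of step 2 and value of joint lid below 0.004 m and velocity of joint lid between -0.01 and 0.01 m/s); the robot touches nothing.
It fails at once if the lid is loaded with more than 20 N (it cracks) (contact force between lid and anything else above 20 N).
It fails at once if a bystander on the counter is moved by more than 25 mm (distance of any of paper_tube_mid, teapot, teacup, loupe, stamp_tongs from where it was at the start of the episode above 0.025 m).
It also fails if it takes over 69 s, if anything falls off the work surface, if the arm or the gripper's body presses on something with over 40 N, if the wrist force passes 120 N, or if a joint passes its speed limit or range.

## Working session

There is one attempt and no reset: what is moved stays moved. The work goes in short steps, Python scripts to look and compute and a tool call to move; the robot and the scene stay as the last step left them, time stands still between calls to the robot, and variables do not carry over. Pictures are saved under pics/ and viewed, and the job is handed in when it is done.

Besides the shell and the picture viewer there is one more tool, called after "Emit:" by a JSON object that holds its "name" and its "arguments", one argument or row to a line. apply_moves: Moves the arm, as the interface text tells. Its arguments: {"type":"object","properties":{"deltas":{"type":"array","items":{"type":"object","properties":{"jaw":{"type":"number"},"dx":{"type":"number"},"dy":{"type":"number"},"dz":{"type":"number"},"roll":{"type":"number"}}}},"squeeze":{"type":"number"}},"required":["deltas"]}

```bash
mkdir -p pics; ls
python3 - <<'E'
from station import manip, read_camera, camera_model
import cv2
print(manip.observe(), manip.grip_depth)
for n in ["side","top","wrist"]:
    m=camera_model(n); im=read_camera(n); print(n,m)
    cv2.imwrite(f"pics/{n}0.png",im[:,:,::-1])
E
```

```text
pics
{'time_s': 0.0, 'joints': array([-1.21530139e+00,  3.78064982e-01,  7.96206577e-02,  1.27438768e+00,
       -5.21885714e-05,  1.46050828e+00]), 'dq': array([ 0.00104259, -0.00174086, -0.00085092,  0.00252002, -0.00078271,
       -0.00049254]), 'tau': array([ 6.36659897e-04, -4.63598335e+01,  2.69877738e+01,  2.07076420e-02,
       -2.30301275e-04,  4.98512112e-07]), 'eef_pos': array([ 0.25801286, -0.51312857,  0.23035774]), 'eef_rot': array([ 0.60131853,  0.37153372,  0.60247591, -0.37067709]), 'contact_force': array([ 0.38413399,  0.2066963 , -0.10863809]), 'torque': array([ 0.0423244 , -0.01652455, -0.0004154 ]), 'width': 0.08546960627301936} -0.0187
side {'vertical_fov': 56.69792059615016, 'cx': 325.6495757052423, 'cy': 235.6424310303432, 'k1': -0.03486831267453726, 'origin': array([0.38078917, 0.71204622, 0.80347325]), 'rotation': array([ 0.06193449, -0.1398747 ,  0.91336226, -0.3773176 ])}
top {'vertical_fov': 52.29304582577197, 'cx': 320.2306053303566, 'cy': 244.74515325972803, 'k1': 0.008919495409009309, 'origin': array([0.52866912, 0.05006834, 1.05650749]), 'rotation': array([-0.02874427,  0.7078758 , -0.7049839 ,  0.03291363])}
wrist {'vertical_fov': 67.40013754933905, 'cx': 310.2900543816816, 'cy': 237.16914826919668, 'k1': -0.010853518822070224, 'origin': array([ 0.3249351 , -0.4797434 ,  0.37218101]), 'rotation': array([ 0.12464554,  0.84181558, -0.51940905, -0.07761602])}
```

View pics/side0.png

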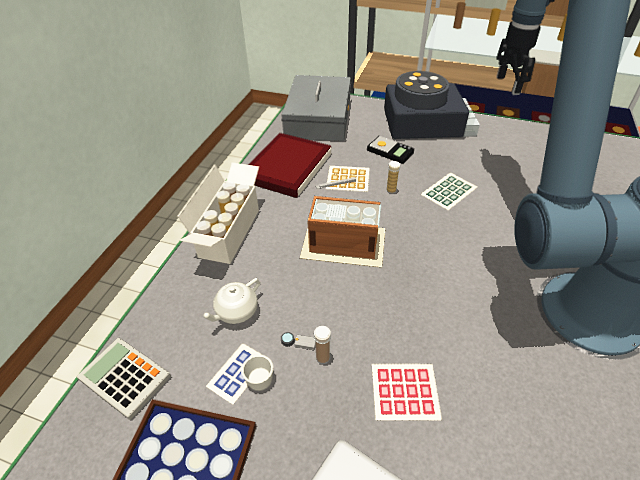

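View pics/top0.png

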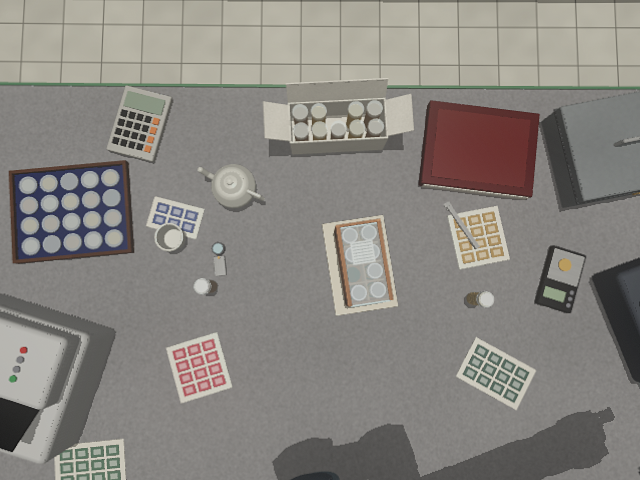

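View pics/wrist0.png

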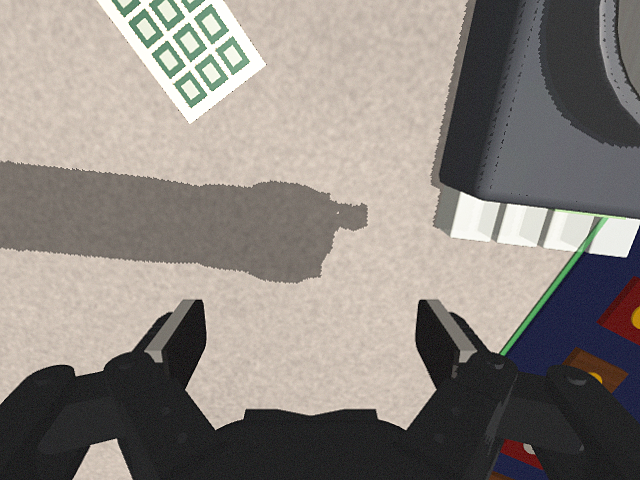

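Run:
```python
import cv2
t=cv2.imread("pics/top0.png"); s=cv2.imread("pics/side0.png")
cv2.imwrite("pics/c1.png",cv2.resize(t[205:325,310:410],None,fx=5,fy=5,interpolation=cv2.INTER_CUBIC))
cv2.imwrite("pics/c2.png",cv2.resize(s[150:275,290:410],None,fx=5,fy=4.8,interpolation=cv2.INTER_CUBIC))
cv2.imwrite("pics/c3.png",cv2.resize(t[195:325,430:530],None,fx=4,fy=4,interpolation=cv2.INTER_CUBIC))
```

```text
(no output)
```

View pics/c1.png

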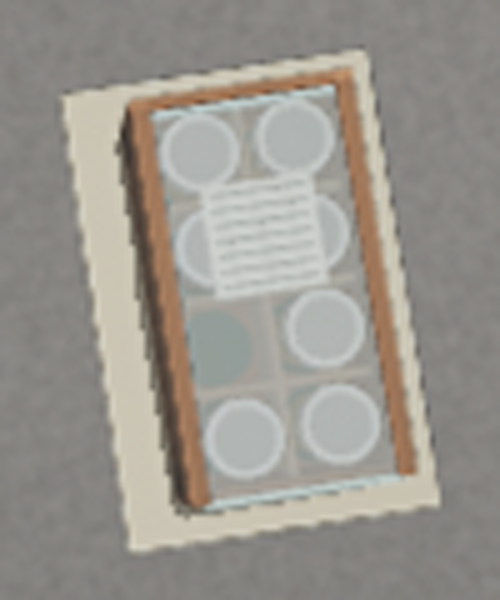

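View pics/c2.png

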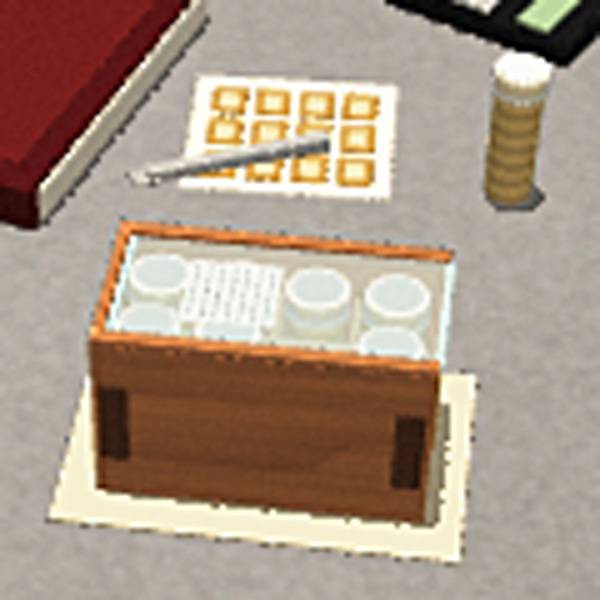

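View pics/c3.png

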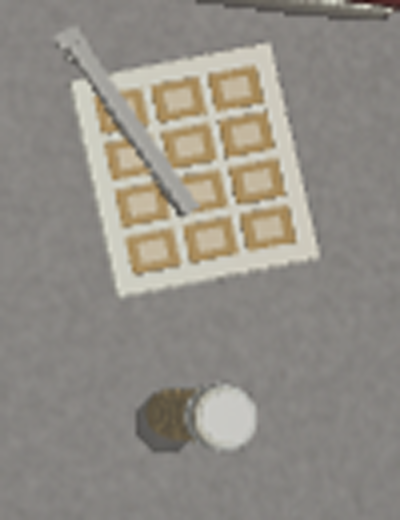

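```bash
cat > h.py <<'E'
import numpy as np, cv2
from scipy.spatial.transform import Rotation as R
def rot(q): return R.from_quat([q[1],q[2],q[3],q[0]]).as_matrix()
def K(m):
    f=240/np.tan(np.radians(m['vertical_fov'])/2); return np.array([[f,0,m['cx']],[0,f,m['cy']],[0,0,1]])
def proj(m,P):
    P=np.atleast_2d(P).astype(float); M=rot(m['rotation'])
    return cv2.projectPoints(P,cv2.Rodrigues(M.T)[0],-M.T@m['origin'],K(m),np.array([m['k1'],0,0,0,0]))[0].reshape(-1,2)
def ray(m,uv):
    p=cv2.undistortPoints(np.array([[uv]],float),K(m),np.array([m['k1'],0,0,0,0]))[0,0]
    return rot(m['rotation'])@np.array([p[0],p[1],1])
def onz(m,uv,z):
    d=ray(m,uv); return m['origin']+d*(z-m['origin'][2])/d[2]
E
cat > fit.py <<'E'
from h import *
from station import camera_model
from scipy.optimize import least_squares
T=camera_model('top');S=camera_model('side')
c=lambda d,o,f:(np.array(d,float)+.5)/f-.5+np.array(o)
top=c([[127,103],[350,70],[416,470],[192,508]],[310,205],5)
sid=c([[122,225],[455,252],[440,368],[92,338]],[290,150],[5,4.8])
X=[[80.5,44.5],[80.5,-44.5],[-80.5,-44.5],[-80.5,44.5]]
# side view (camera on +y): far edge = -y ; left = +x
Xs=[[80.5,-44.5],[-80.5,-44.5],[-80.5,44.5],[80.5,44.5]]
capT=c([224,416],[430,195],4); capS=c([523,72],[290,150],[5,4.8]); botS=c([510,197],[290,150],[5,4.8])
def W(p,L,z=.106):
    L=np.array(L)/1000; r=R.from_euler('z',p[2]).as_matrix()
    return np.array([p[0],p[1],p[3]])+np.c_[L,np.full(len(L),z)]@r.T
f=lambda p:np.r_[(proj(T,W(p,X))-top).ravel(),(proj(S,W(p,Xs))-sid).ravel(),(p[3]-.005)/.003]
a=least_squares(f,[.53,0,.0,.005]); print(a.x,np.round(a.fun,1))
g=lambda p:np.r_[(proj(T,[[p[0],p[1],.09]])-capT).ravel(),(proj(S,[[p[0],p[1],.09]])-capS).ravel()]
b=least_squares(g,[.5,-.2]);print(b.x,np.round(b.fun,1)); print(onz(T,capT,.09),onz(S,capS,.09))
p=a.x
print('well',W(p,[[-19,19]],.005),'patch',W(p,[[20,0]],.104))
print(np.degrees(p[2]))
E
python3 fit.py
```

```text
[ 0.57828646 -0.040151    0.159479    0.00208139] [-0.3 -0.3 -0.1 -0.7  0.6  1.1 -0.2  0.7 -0.2 -1.  -0.4 -0.6  0.2  0.8
 -0.6  0.2 -1. ]
[ 0.50769241 -0.28081037] [-0.2  0.3 -0.2 -0.6]
[ 0.50821276 -0.28127771  0.09      ] [ 0.50647213 -0.27812289  0.09      ]
well [[ 0.55651029 -0.02440938  0.00708139]] patch [[ 0.59803266 -0.03697493  0.10608139]]
9.137473845673625
```

```bash
cat > go.py <<'E'
# usage: go.py x y z [roll]: deltas from measured pose in tool axes; prints jaw dir angle
import sys
from h import *
from station import manip
o=manip.observe(); M=rot(o['eef_rot']); t=np.array(list(map(float,sys.argv[1:4])))
print('pos',o['eef_pos'].round(4),'F',o['contact_force'].round(2),'w',round(o['width'],4),'t',o['time_s'],'q',o['joints'].round(2))
print('axes x,y,z cols\n',M.round(3)); print('delta mm',(M.T@(t-o['eef_pos'])*1000).round(1),'jaw angle',np.degrees(np.arctan2(M[1,2],M[0,2])).round(2))
E
python3 go.py .598 -.037 .16
```

```text
pos [ 0.2581 -0.5133  0.2306] F [ 0.6   0.52 -1.04] w 0.0855 t 0.15 q [-1.22  0.38  0.08  1.27 -0.    1.46]
axes x,y,z cols
 [[-0.001  0.893  0.449]
 [ 0.001  0.449 -0.893]
 [-1.     0.    -0.002]]
delta mm [  71.1  517.6 -272.7] jaw angle -63.31
```

Emit:
{"name": "apply_moves", "arguments": {
  "deltas": [
    {"jaw":0,"dx":0,"dy":50,"dz":-26,"roll":5},
    {"jaw":0,"dx":0,"dy":102,"dz":-54,"roll":10},
    {"jaw":0,"dx":0,"dy":155,"dz":-82,"roll":15},
    {"jaw":0,"dx":0,"dy":208,"dz":-110,"roll":17.5},
    {"jaw":0,"dx":0,"dy":260,"dz":-137,"roll":17.5}
  ]
}}

```text
time_s: 0.78
eef_pos: [0.4298, -0.2728, 0.2312]
eef_rot: [0.538, 0.458, 0.538, -0.458]
contact_force: [1.6, -0.5, -0.0]
width: -0.0001
```

```bash
python3 go.py .598 -.037 .18
```

```text
pos [ 0.4298 -0.2728  0.2312] F [ 1.58 -0.52 -0.03] w -0.0001 t 0.775 q [-0.69  0.24 -0.11  1.22  0.    2.29]
axes x,y,z cols
 [[-0.     0.987  0.159]
 [ 0.     0.159 -0.987]
 [-1.    -0.    -0.   ]]
delta mm [  51.2  203.7 -206. ] jaw angle -80.83
```

Emit:
{"name": "apply_moves", "arguments": {
  "deltas": [
    {"dy":25,"dz":-55},
    {"dy":50,"dz":-110},
    {"dy":70,"dz":-165},
    {"dy":94,"dz":-210},
    {"dy":94,"dz":-210}
  ]
}}

```text
$.deltas[0]: bad value
```

```bash
python3 - <<'E'
from station import manip, read_camera, camera_model
import cv2,pickle
m=camera_model('wrist'); im=read_camera('wrist'); pickle.dump(m,open('w1.pkl','wb'))
cv2.imwrite("pics/w1.png",im[:,:,::-1])
E
python3 go.py .598 -.037 .18
```

```text
pos [ 0.4331 -0.2668  0.2312] F [ 1.78  5.12 -0.32] w 0.0002 t 0.825 q [-0.68  0.24 -0.11  1.22  0.01  2.29]
axes x,y,z cols
 [[ 0.003  0.986  0.166]
 [ 0.005  0.166 -0.986]
 [-1.     0.004 -0.005]]
delta mm [  52.9  200.6 -198.8] jaw angle -80.42
```

View pics/w1.png

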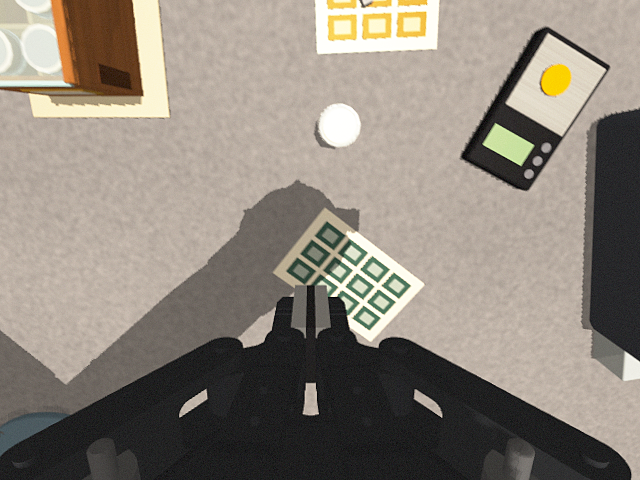

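Run:
```python
from h import *; import pickle
m=pickle.load(open('w1.pkl','rb')); print(onz(m,(339.5,125.5),.09), m['origin'])
```

```text
[ 0.50878332 -0.28211852  0.09      ] [ 0.50347345 -0.26050788  0.37284763]
```

Emit:
{"name": "apply_moves", "arguments": {
  "deltas": [
    {"jaw":0,"dx":0,"roll":0,"dy":25,"dz":-55},
    {"jaw":0,"dx":0,"roll":0,"dy":50,"dz":-110},
    {"jaw":0,"dx":0,"roll":0,"dy":70,"dz":-165},
    {"jaw":0,"dx":0,"roll":0,"dy":94,"dz":-210},
    {"jaw":0,"dx":0,"roll":0,"dy":94,"dz":-210}
  ]
}}

```text
time_s: 1.45
eef_pos: [0.4886, -0.0495, 0.2311]
eef_rot: [0.54, 0.457, 0.54, -0.457]
contact_force: [-0.4, -0.7, -0.4]
width: 0.0001
```

```bash
python3 - <<'E'
from station import manip, read_camera, camera_model
import cv2,pickle
m=camera_model('wrist'); im=read_camera('wrist'); pickle.dump(m,open('w2.pkl','wb'))
cv2.imwrite("pics/w2.png",im[:,:,::-1])
E
python3 go.py .598 -.037 .18
```

```text
pos [ 0.4883 -0.0512  0.231 ] F [ 0.   -0.71  0.12] w 0.0002 t 1.5 q [-0.23  0.21 -0.15  1.21 -0.    2.74]
axes x,y,z cols
 [[-0.001  0.987  0.163]
 [-0.     0.163 -0.987]
 [-1.    -0.001  0.   ]]
delta mm [ 51.  110.6   3.8] jaw angle -80.62
```

View pics/w2.png

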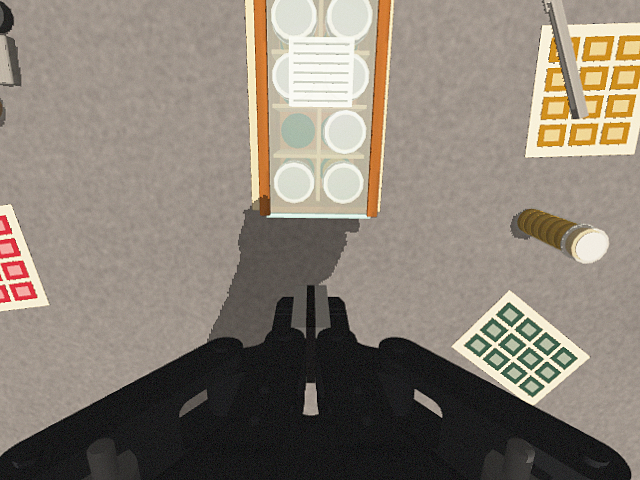

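Run:
```python
from h import *; import pickle
m=pickle.load(open('w2.pkl','rb'))
print('patch',onz(m,(321.5,72),.106),'tube',onz(m,(590.5,245.5),.09))
for uv,b in [((294,182),(-57,19)),((343.5,182),(-57,-19)),((345,131),(-19,-19)),((293,15),(57,19)),((349.5,13.5),(57,-19))]:
    P=onz(m,uv,.097); c=np.radians(9.14); r=np.array([[np.cos(c),-np.sin(c)],[np.sin(c),np.cos(c)]])
    print(b,(P[:2]-r@np.array(b)/1000).round(4))
```

```text
patch [ 0.59960855 -0.03846318  0.106     ] tube [ 0.50875963 -0.28246897  0.09      ]
(-57, 19) [ 0.5804 -0.0409]
(-57, -19) [ 0.5806 -0.0407]
(-19, -19) [ 0.5801 -0.0407]
(57, 19) [ 0.5795 -0.0412]
(57, -19) [ 0.5806 -0.0412]
```

Emit:
{"name": "apply_moves", "arguments": {
  "deltas": [
    {"jaw":0,"dx":0,"roll":0,"dy":55,"dz":2},
    {"jaw":0,"dx":40,"roll":0,"dy":111,"dz":4},
    {"jaw":0,"dx":90,"roll":0,"dy":111,"dz":4},
    {"jaw":0,"dx":112,"roll":0,"dy":111,"dz":4},
    {"jaw":0,"dx":112,"roll":0,"dy":111,"dz":4}
  ]
}}

```text
time_s: 2.12
eef_pos: [0.5962, -0.04, 0.1167]
eef_rot: [0.536, 0.458, 0.54, -0.46]
contact_force: [0.7, 0.3, 0.4]
width: 0.0003
```

```bash
python3 go.py .599 -.038 .106
```

```text
pos [ 0.5962 -0.04    0.1167] F [0.66 0.25 0.45] w 0.0003 t 2.125 q [-0.17  0.48 -0.06  1.03 -0.    2.81]
axes x,y,z cols
 [[-0.006  0.988  0.157]
 [ 0.     0.157 -0.988]
 [-1.    -0.006 -0.001]]
delta mm [10.7  3.2 -1.5] jaw angle -80.94
```

Emit:
{"name": "apply_moves", "arguments": {
  "deltas": [
    {"jaw":0,"dx":0.5,"roll":0,"dy":1,"dz":0},
    {"jaw":0,"dx":1,"roll":0,"dy":2,"dz":0},
    {"jaw":0,"dx":1.5,"roll":0,"dy":2,"dz":0}
  ]
}}

```text
time_s: 2.5
eef_pos: [0.6014, -0.0385, 0.1192]
eef_rot: [0.539, 0.459, 0.538, -0.458]
contact_force: [-0.5, 0.3, 1.3]
width: 0.0003
```

Emit:
{"name": "apply_moves", "arguments": {
  "deltas": [
    {"jaw":0,"dx":0.5,"roll":0,"dy":0,"dz":0},
    {"jaw":0,"dx":1,"roll":0,"dy":0,"dz":0},
    {"jaw":0,"dx":1.5,"roll":0,"dy":0,"dz":0}
  ]
}}

```text
time_s: 2.88
eef_pos: [0.6005, -0.0381, 0.1163]
eef_rot: [0.538, 0.458, 0.538, -0.458]
contact_force: [-0.4, -0.1, -0.8]
width: 0.0004
```

Emit:
{"name": "apply_moves", "arguments": {
  "deltas": [
    {"jaw":0,"dx":0.5,"roll":0,"dy":0,"dz":0},
    {"jaw":0,"dx":1,"roll":0,"dy":0,"dz":0},
    {"jaw":0,"dx":1.5,"roll":0,"dy":0,"dz":0}
  ]
}}

```text
time_s: 3.25
eef_pos: [0.6005, -0.0382, 0.1147]
eef_rot: [0.538, 0.458, 0.538, -0.458]
contact_force: [0.5, -1.1, -0.9]
width: -0.0001
```

Emit:
{"name": "apply_moves", "arguments": {
  "deltas": [
    {"jaw":0,"dx":0.7,"roll":0,"dy":0,"dz":0},
    {"jaw":0,"dx":1.4,"roll":0,"dy":0,"dz":0},
    {"jaw":0,"dx":2,"roll":0,"dy":0,"dz":0}
  ]
}}

```text
time_s: 3.62
eef_pos: [0.6005, -0.0382, 0.1127]
eef_rot: [0.538, 0.458, 0.538, -0.458]
contact_force: [-0.9, -0.2, 0.5]
width: -0.0001
```

Emit:
{"name": "apply_moves", "arguments": {
  "deltas": [
    {"jaw":0,"dx":0.5,"roll":0,"dy":0,"dz":0},
    {"jaw":0,"dx":1,"roll":0,"dy":0,"dz":0},
    {"jaw":0,"dx":1.5,"roll":0,"dy":0,"dz":0}
  ]
}}

```text
time_s: 4.0
eef_pos: [0.6005, -0.0382, 0.1113]
eef_rot: [0.538, 0.458, 0.538, -0.458]
contact_force: [-0.1, 0.2, 0.9]
width: -0.0001
```

Emit:
{"name": "apply_moves", "arguments": {
  "deltas": [
    {"jaw":0,"dx":0.5,"roll":0,"dy":0,"dz":0},
    {"jaw":0,"dx":1,"roll":0,"dy":0,"dz":0}
  ]
}}

```text
time_s: 4.25
eef_pos: [0.6005, -0.0382, 0.1103]
eef_rot: [0.538, 0.458, 0.538, -0.458]
contact_force: [0.3, -0.3, -0.2]
width: 0.0007
```

Emit:
{"name": "apply_moves", "arguments": {
  "deltas": [
    {"jaw":0,"dx":0.5,"roll":0,"dy":0,"dz":0},
    {"jaw":0,"dx":1,"roll":0,"dy":0,"dz":0}
  ]
}}

```text
time_s: 4.5
eef_pos: [0.6005, -0.0382, 0.1093]
eef_rot: [0.538, 0.458, 0.538, -0.458]
contact_force: [0.6, -0.6, 0.2]
width: 0.0001
```

Emit:
{"name": "apply_moves", "arguments": {
  "deltas": [
    {"jaw":0,"dx":0.5,"roll":0,"dy":0,"dz":0},
    {"jaw":0,"dx":1,"roll":0,"dy":0,"dz":0}
  ]
}}

```text
time_s: 4.75
eef_pos: [0.6005, -0.0382, 0.1083]
eef_rot: [0.538, 0.458, 0.538, -0.458]
contact_force: [0.2, 0.2, 0.1]
width: 0.0001
```

Emit:
{"name": "apply_moves", "arguments": {
  "deltas": [
    {"jaw":0,"dx":0.5,"roll":0,"dy":0,"dz":0},
    {"jaw":0,"dx":1,"roll":0,"dy":0,"dz":0}
  ]
}}

```text
time_s: 5.0
eef_pos: [0.6005, -0.0382, 0.1072]
eef_rot: [0.538, 0.458, 0.538, -0.458]
contact_force: [-0.2, 0.6, -0.0]
width: -0.0001
```

Emit:
{"name": "apply_moves", "arguments": {
  "deltas": [
    {"jaw":0,"dx":0.5,"roll":0,"dy":0,"dz":0},
    {"jaw":0,"dx":1,"roll":0,"dy":0,"dz":0}
  ]
}}

```text
time_s: 5.25
eef_pos: [0.6005, -0.0382, 0.1063]
eef_rot: [0.538, 0.458, 0.538, -0.458]
contact_force: [-0.5, 0.1, -0.2]
width: 0.0001
```

Emit:
{"name": "apply_moves", "arguments": {
  "deltas": [
    {"jaw":0,"dx":0.5,"roll":0,"dy":0,"dz":0},
    {"jaw":0,"dx":1,"roll":0,"dy":0,"dz":0}
  ]
}}

```text
time_s: 5.5
eef_pos: [0.6005, -0.0382, 0.1053]
eef_rot: [0.538, 0.458, 0.538, -0.458]
contact_force: [0.1, -0.7, 1.9]
width: -0.0002
```

Emit:
{"name": "apply_moves", "arguments": {
  "deltas": [
    {"jaw":0,"dx":0.25,"roll":0,"dy":0,"dz":0},
    {"jaw":0,"dx":0.5,"roll":0,"dy":0,"dz":0}
  ]
}}

```text
time_s: 5.75
eef_pos: [0.6005, -0.0382, 0.1052]
eef_rot: [0.539, 0.458, 0.538, -0.458]
contact_force: [-1.3, -0.1, 4.2]
width: 0.0001
```

Emit:
{"name": "apply_moves", "arguments": {
  "deltas": [
    {"jaw":0,"dx":0.25,"roll":0,"dy":0,"dz":0},
    {"jaw":0,"dx":0.5,"roll":0,"dy":0,"dz":0}
  ]
}}

```text
time_s: 6.0
eef_pos: [0.6006, -0.0382, 0.1051]
eef_rot: [0.539, 0.458, 0.538, -0.458]
contact_force: [-1.2, 0.3, 6.3]
width: 0.0001
```

Emit:
{"name": "apply_moves", "arguments": {
  "deltas": [
    {"jaw":0,"dx":0.25,"roll":0,"dy":0,"dz":0},
    {"jaw":0,"dx":0.5,"roll":0,"dy":0,"dz":0}
  ]
}}

```text
time_s: 6.25
eef_pos: [0.6006, -0.0382, 0.1051]
eef_rot: [0.539, 0.458, 0.538, -0.458]
contact_force: [-4.4, 1.6, 10.3]
width: -0.0
```

Emit:
{"name": "apply_moves", "arguments": {
  "deltas": [
    {"jaw":0,"dx":0.2,"roll":0,"dy":-1,"dz":0},
    {"jaw":0,"dx":0.3,"roll":0,"dy":-3,"dz":0},
    {"jaw":0,"dx":0.3,"roll":0,"dy":-5,"dz":0}
  ]
}}

```text
time_s: 6.62
eef_pos: [0.5986, -0.0388, 0.1052]
eef_rot: [0.54, 0.46, 0.537, -0.457]
contact_force: [5.0, 1.9, 5.8]
width: -0.0002
```

Emit:
{"name": "apply_moves", "arguments": {
  "deltas": [
    {"jaw":0,"dx":0.4,"roll":0,"dy":0,"dz":0},
    {"jaw":0,"dx":0.8,"roll":0,"dy":0,"dz":0}
  ]
}}

```text
time_s: 6.88
eef_pos: [0.5984, -0.0388, 0.1051]
eef_rot: [0.54, 0.46, 0.537, -0.457]
contact_force: [1.3, 2.2, 12.0]
width: 0.0002
```

Emit:
{"name": "apply_moves", "arguments": {
  "deltas": [
    {"jaw":0,"dx":0.1,"roll":0,"dy":-2,"dz":0},
    {"jaw":0,"dx":0.1,"roll":0,"dy":-4,"dz":0},
    {"jaw":0,"dx":0.1,"roll":0,"dy":-6,"dz":0}
  ]
}}

```text
time_s: 7.25
eef_pos: [0.5934, -0.0397, 0.1052]
eef_rot: [0.541, 0.46, 0.536, -0.456]
contact_force: [3.9, 3.4, 9.5]
width: -0.0003
```

```bash
python3 - <<'E'
from station import manip, read_camera, camera_model
import cv2
m=camera_model('wrist'); im=read_camera('wrist'); 
cv2.imwrite("pics/w3.png",im[:,:,::-1])
E
python3 go.py .598 -.037 .18
```

```text
pos [ 0.5932 -0.0397  0.1052] F [3.5  2.7  9.37] w -0.0001 t 7.3 q [-0.17  0.47 -0.11  0.98  0.    2.81]
axes x,y,z cols
 [[ 0.008  0.987  0.16 ]
 [ 0.001  0.16  -0.987]
 [-1.     0.008  0.001]]
delta mm [-74.8   5.8  -1.8] jaw angle -80.78
```

View pics/w3.png

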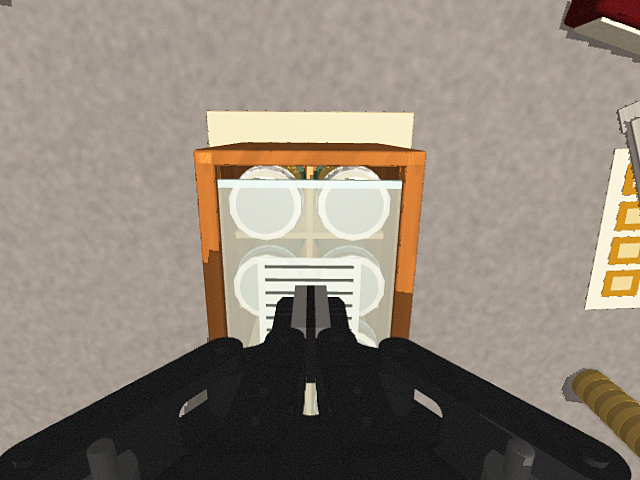

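Emit:
{"name": "apply_moves", "arguments": {
  "deltas": [
    {"jaw":0,"dx":0.2,"roll":0,"dy":-2.5,"dz":-0.1},
    {"jaw":0,"dx":0.3,"roll":0,"dy":-5,"dz":-0.2},
    {"jaw":0,"dx":0.3,"roll":0,"dy":-7.5,"dz":-0.3},
    {"jaw":0,"dx":0.3,"roll":0,"dy":-10,"dz":-0.3}
  ]
}}

```text
time_s: 7.8
eef_pos: [0.5839, -0.0411, 0.1053]
eef_rot: [0.541, 0.46, 0.536, -0.456]
contact_force: [4.2, 2.7, 9.7]
width: -0.0002
```

Emit:
{"name": "apply_moves", "arguments": {
  "deltas": [
    {"jaw":0,"dx":0.2,"roll":0,"dy":-2.5,"dz":-0.1},
    {"jaw":0,"dx":0.3,"roll":0,"dy":-5,"dz":-0.2},
    {"jaw":0,"dx":0.3,"roll":0,"dy":-7.5,"dz":-0.3},
    {"jaw":0,"dx":0.3,"roll":0,"dy":-10,"dz":-0.3}
  ]
}}

```text
time_s: 8.3
eef_pos: [0.5745, -0.0426, 0.1054]
eef_rot: [0.541, 0.461, 0.536, -0.456]
contact_force: [4.3, 2.0, 12.4]
width: -0.0003
```

Emit:
{"name": "apply_moves", "arguments": {
  "deltas": [
    {"jaw":0,"dx":0,"roll":0,"dy":-2.5,"dz":-0.1},
    {"jaw":0,"dx":0,"roll":0,"dy":-5,"dz":-0.2},
    {"jaw":0,"dx":0,"roll":0,"dy":-7.5,"dz":-0.3},
    {"jaw":0,"dx":0,"roll":0,"dy":-10,"dz":-0.3}
  ]
}}

```text
time_s: 8.8
eef_pos: [0.5648, -0.0441, 0.1055]
eef_rot: [0.541, 0.461, 0.536, -0.456]
contact_force: [4.4, 2.6, 13.2]
width: 0.0003
```

Emit:
{"name": "apply_moves", "arguments": {
  "deltas": [
    {"jaw":0,"dx":-0.1,"roll":0,"dy":-2.5,"dz":-0.1},
    {"jaw":0,"dx":-0.2,"roll":0,"dy":-5,"dz":-0.2},
    {"jaw":0,"dx":-0.3,"roll":0,"dy":-7.5,"dz":-0.3},
    {"jaw":0,"dx":-0.3,"roll":0,"dy":-10,"dz":-0.3}
  ]
}}

```text
time_s: 9.3
eef_pos: [0.5548, -0.0456, 0.1056]
eef_rot: [0.542, 0.46, 0.535, -0.456]
contact_force: [4.2, 1.9, 12.2]
width: 0.0003
```

Emit:
{"name": "apply_moves", "arguments": {
  "deltas": [
    {"jaw":0,"dx":0,"roll":0,"dy":-2.5,"dz":-0.1},
    {"jaw":0,"dx":-0.1,"roll":0,"dy":-5,"dz":-0.2},
    {"jaw":0,"dx":-0.1,"roll":0,"dy":-7.5,"dz":-0.2},
    {"jaw":0,"dx":-0.1,"roll":0,"dy":-10,"dz":-0.2}
  ]
}}

```text
time_s: 9.8
eef_pos: [0.5449, -0.0471, 0.1057]
eef_rot: [0.542, 0.46, 0.535, -0.456]
contact_force: [4.3, 0.5, 12.1]
width: 0.0001
```

Emit:
{"name": "apply_moves", "arguments": {
  "deltas": [
    {"jaw":0,"dx":0,"roll":0,"dy":-2.5,"dz":-0.1},
    {"jaw":0,"dx":0,"roll":0,"dy":-5,"dz":-0.2},
    {"jaw":0,"dx":0,"roll":0,"dy":-7.5,"dz":-0.2}
  ]
}}

```text
time_s: 10.18
eef_pos: [0.5376, -0.0483, 0.1058]
eef_rot: [0.542, 0.46, 0.535, -0.456]
contact_force: [4.7, 1.1, 12.8]
width: 0.0002
```

Emit:
{"name": "apply_moves", "arguments": {
  "deltas": [
    {"jaw":0,"dx":0,"roll":0,"dy":-2.5,"dz":0},
    {"jaw":0,"dx":-0.1,"roll":0,"dy":-5,"dz":0},
    {"jaw":0,"dx":-0.1,"roll":0,"dy":-7.5,"dz":0},
    {"jaw":0,"dx":-0.2,"roll":0,"dy":-10,"dz":0}
  ]
}}

```text
time_s: 10.68
eef_pos: [0.5277, -0.0498, 0.1059]
eef_rot: [0.542, 0.46, 0.535, -0.456]
contact_force: [5.1, 1.2, 11.8]
width: -0.0001
```

Emit:
{"name": "apply_moves", "arguments": {
  "deltas": [
    {"jaw":0,"dx":0,"roll":0,"dy":-2.5,"dz":0},
    {"jaw":0,"dx":0,"roll":0,"dy":-5,"dz":0},
    {"jaw":0,"dx":-0.1,"roll":0,"dy":-7.5,"dz":0}
  ]
}}

```text
time_s: 11.05
eef_pos: [0.5203, -0.051, 0.106]
eef_rot: [0.542, 0.46, 0.535, -0.456]
contact_force: [4.4, 2.3, 12.2]
width: 0.0
```

Emit:
{"name": "apply_moves", "arguments": {
  "deltas": [
    {"jaw":0,"dx":0,"roll":0,"dy":-2.5,"dz":-0.1},
    {"jaw":0,"dx":-0.1,"roll":0,"dy":-5,"dz":-0.2},
    {"jaw":0,"dx":-0.1,"roll":0,"dy":-7.5,"dz":-0.2},
    {"jaw":0,"dx":-0.1,"roll":0,"dy":-10,"dz":-0.2}
  ]
}}

```text
time_s: 11.55
eef_pos: [0.5105, -0.0525, 0.1061]
eef_rot: [0.542, 0.46, 0.535, -0.456]
contact_force: [3.4, 1.8, 13.4]
width: 0.0001
```

Emit:
{"name": "apply_moves", "arguments": {
  "deltas": [
    {"jaw":0,"dx":0,"roll":0,"dy":-2.5,"dz":-0.1},
    {"jaw":0,"dx":-0.1,"roll":0,"dy":-5,"dz":-0.1},
    {"jaw":0,"dx":-0.1,"roll":0,"dy":-7.5,"dz":-0.1},
    {"jaw":0,"dx":-0.1,"roll":0,"dy":-10,"dz":-0.1}
  ]
}}

```text
time_s: 12.05
eef_pos: [0.5007, -0.054, 0.1062]
eef_rot: [0.542, 0.46, 0.535, -0.456]
contact_force: [4.9, 1.5, 12.7]
width: -0.0001
```

Emit:
{"name": "apply_moves", "arguments": {
  "deltas": [
    {"jaw":0,"dx":-0.1,"roll":0,"dy":-2.5,"dz":0},
    {"jaw":0,"dx":-0.2,"roll":0,"dy":-5,"dz":0},
    {"jaw":0,"dx":-0.2,"roll":0,"dy":-7.5,"dz":0}
  ]
}}

```text
time_s: 12.42
eef_pos: [0.4932, -0.0552, 0.1063]
eef_rot: [0.542, 0.46, 0.535, -0.456]
contact_force: [4.0, 1.3, 13.1]
width: -0.0002
```

Emit:
{"name": "apply_moves", "arguments": {
  "deltas": [
    {"jaw":0,"dx":0,"roll":0,"dy":-2,"dz":0},
    {"jaw":0,"dx":-0.1,"roll":0,"dy":-4,"dz":0},
    {"jaw":0,"dx":-0.1,"roll":0,"dy":-5,"dz":0}
  ]
}}

```text
time_s: 12.8
eef_pos: [0.4882, -0.056, 0.1064]
eef_rot: [0.542, 0.46, 0.535, -0.456]
contact_force: [4.6, 0.8, 11.8]
width: 0.0003
```

Emit:
{"name": "apply_moves", "arguments": {
  "deltas": [
    {"jaw":0,"dx":0,"roll":0,"dy":-1.5,"dz":0},
    {"jaw":0,"dx":0,"roll":0,"dy":-3,"dz":0}
  ]
}}

```text
time_s: 13.05
eef_pos: [0.4853, -0.0564, 0.1064]
eef_rot: [0.542, 0.46, 0.535, -0.456]
contact_force: [3.7, 1.7, 13.6]
width: 0.0003
```

```bash
python3 - <<'E'
from station import manip, read_camera, camera_model
import cv2
im=read_camera('side'); 
cv2.imwrite("pics/s4.png",cv2.resize(im[150:275,290:410,::-1],None,fx=5,fy=4.8,interpolation=cv2.INTER_CUBIC))
E
python3 go.py .598 -.037 .18
```

```text
pos [ 0.4852 -0.0565  0.1064] F [ 4.42  1.16 14.27] w 0.0002 t 13.1 q [-0.25  0.27 -0.4   0.88  0.    2.73]
axes x,y,z cols
 [[ 0.01   0.987  0.16 ]
 [-0.001  0.16  -0.987]
 [-1.     0.01   0.003]]
delta mm [-72.4 115.2  -1. ] jaw angle -80.8
```

View pics/s4.png

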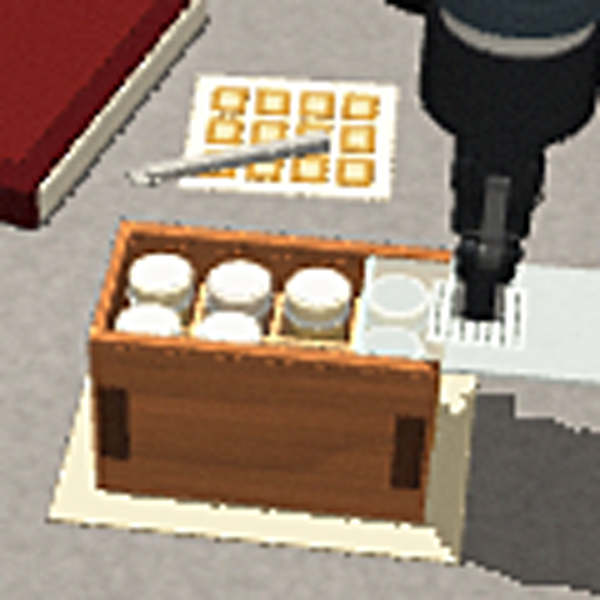

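Emit:
{"name": "apply_moves", "arguments": {
  "deltas": [
    {"jaw":0,"dx":-0.3,"roll":0,"dy":-1,"dz":0},
    {"jaw":0,"dx":-0.4,"roll":0,"dy":-2,"dz":0},
    {"jaw":0,"dx":-0.4,"roll":0,"dy":-3,"dz":0}
  ]
}}

```text
time_s: 13.48
eef_pos: [0.4826, -0.0569, 0.1066]
eef_rot: [0.542, 0.461, 0.535, -0.456]
contact_force: [7.5, 1.7, 9.7]
width: -0.0001
```

Emit:
{"name": "apply_moves", "arguments": {
  "deltas": [
    {"jaw":0,"dx":0,"roll":0,"dy":-1,"dz":0},
    {"jaw":0,"dx":0,"roll":0,"dy":-2,"dz":0},
    {"jaw":0,"dx":0,"roll":0,"dy":-2,"dz":0}
  ]
}}

```text
time_s: 13.85
eef_pos: [0.4811, -0.0572, 0.1066]
eef_rot: [0.542, 0.461, 0.535, -0.456]
contact_force: [6.5, 1.2, 9.3]
width: -0.0001
```

```bash
python3 - <<'E'
from station import manip, read_camera, camera_model
import cv2
im=read_camera('top'); 
cv2.imwrite("pics/t5.png",cv2.resize(im[205:345,310:410,::-1],None,fx=4,fy=4,interpolation=cv2.INTER_CUBIC))
E
python3 go.py .598 -.037 .18
```

```text
pos [ 0.4811 -0.0572  0.1066] F [6.51 1.25 9.03] w -0.0002 t 13.9 q [-0.25  0.27 -0.41  0.88  0.    2.73]
axes x,y,z cols
 [[ 0.012  0.987  0.16 ]
 [-0.001  0.16  -0.987]
 [-1.     0.011  0.003]]
delta mm [-72.1 119.5  -1. ] jaw angle -80.79
```

View pics/t5.png

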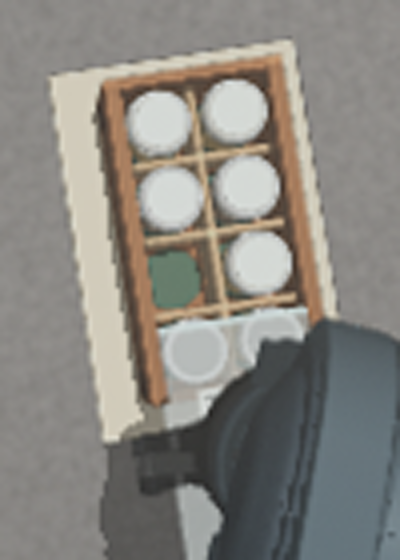

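Emit:
{"name": "apply_moves", "arguments": {
  "deltas": [
    {"jaw":0,"dx":-20,"roll":0,"dy":0,"dz":0},
    {"jaw":0.5,"dx":-70,"roll":0,"dy":-2,"dz":0},
    {"jaw":0.85,"dx":-90,"roll":0,"dy":-5,"dz":60},
    {"jaw":0.85,"dx":-90,"roll":0,"dy":-5,"dz":120},
    {"jaw":0.85,"dx":-90,"roll":0,"dy":-5,"dz":180}
  ]
}}

```text
time_s: 14.52
eef_pos: [0.499, -0.2367, 0.1937]
eef_rot: [0.539, 0.458, 0.538, -0.458]
contact_force: [0.2, 0.1, -0.6]
width: 0.0715
```

Emit:
{"name": "apply_moves", "arguments": {
  "deltas": [
    {"jaw":0.85,"dx":0,"roll":0,"dy":0,"dz":44},
    {"jaw":0.85,"dx":0,"roll":0,"dy":0,"dz":44},
    {"jaw":0.85,"dx":0,"roll":0,"dy":0,"dz":44},
    {"jaw":0.85,"dx":0,"roll":0,"dy":0,"dz":44}
  ]
}}

```text
time_s: 15.02
eef_pos: [0.5058, -0.277, 0.1935]
eef_rot: [0.538, 0.458, 0.539, -0.458]
contact_force: [-0.3, 0.7, 0.5]
width: 0.0727
```

```bash
python3 go.py .5086 -.2822 .073;  python3 - <<'E'
from station import manip, read_camera, camera_model
import cv2,pickle
im=read_camera('wrist'); 
cv2.imwrite("pics/w6.png",im[:,:,::-1])
cv2.imwrite("pics/s6.png",cv2.resize(read_camera('side')[130:280,290:490,::-1],None,fx=4,fy=4,interpolation=cv2.INTER_CUBIC))
E
```

```text
pos [ 0.5058 -0.277   0.1935] F [-0.26  0.67  0.49] w 0.0727 t 15.025 q [-0.61  0.39  0.01  1.19  0.    2.37]
axes x,y,z cols
 [[-0.001  0.987  0.161]
 [ 0.001  0.161 -0.987]
 [-1.    -0.001 -0.001]]
delta mm [120.4   2.    5.7] jaw angle -80.73
```

View pics/w6.png

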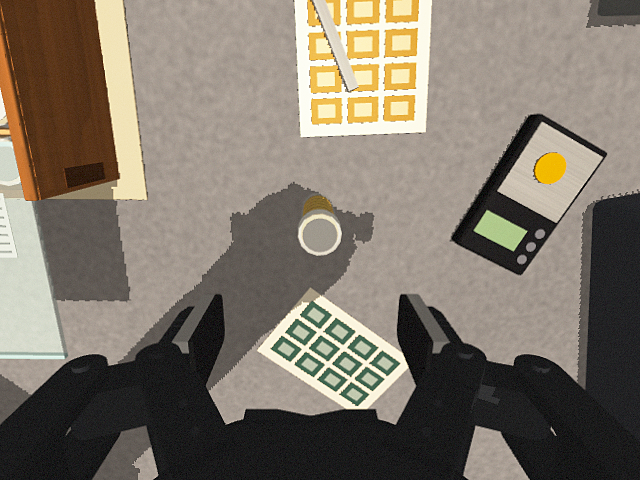

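View pics/s6.png

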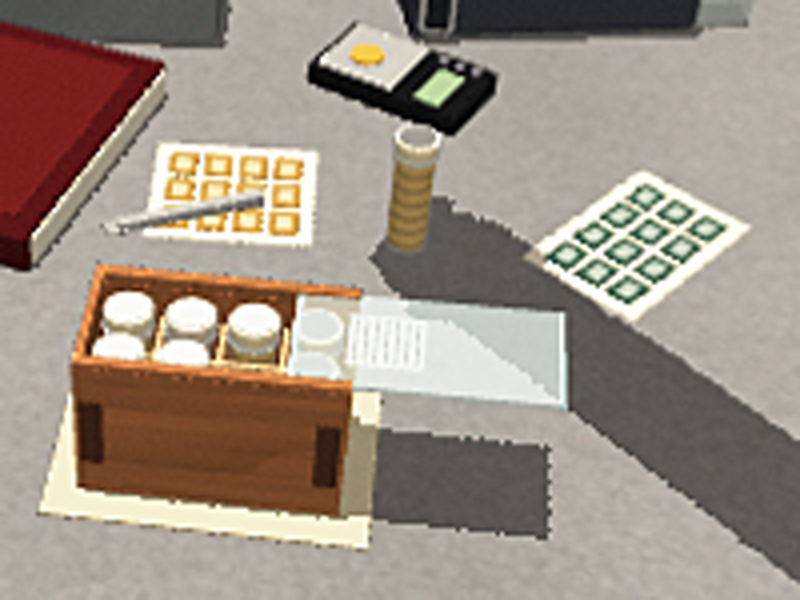

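```bash
python3 - <<'E'
from h import *
from station import camera_model
m=camera_model('wrist'); print('tube',onz(m,(320,235),.09))
s=camera_model('side'); r=np.array([np.cos(.1595),np.sin(.1595)])
for uv in [(431.4,207.9),(431.2,231.3)]:
    P=onz(s,uv,.1045); print(P,'lid disp',(-(P[:2]-[.5797,-.0408])@r-.0775))
E
python3 go.py .5086 -.2822 .073
```

```text
tube [ 0.5088954  -0.28343092  0.09      ]
[ 0.38567217 -0.11402217  0.1045    ] lid disp 0.12569447908519105
[ 0.3749211  -0.03461066  0.1045    ] lid disp 0.12369658638665536
pos [ 0.506  -0.2772  0.1937] F [ 0.33 -0.05  0.72] w 0.0724 t 15.125 q [-0.61  0.39  0.01  1.19 -0.    2.37]
axes x,y,z cols
 [[-0.     0.987  0.161]
 [ 0.     0.161 -0.987]
 [-1.    -0.    -0.   ]]
delta mm [120.7   1.7   5.4] jaw angle -80.72
```

Emit:
{"name": "apply_moves", "arguments": {
  "deltas": [
    {"jaw":0.85,"dx":30,"roll":0,"dy":2,"dz":6},
    {"jaw":0.85,"dx":70,"roll":0,"dy":2,"dz":6},
    {"jaw":0.85,"dx":105,"roll":0,"dy":2,"dz":6},
    {"jaw":0.85,"dx":119,"roll":0,"dy":2,"dz":6},
    {"jaw":0.85,"dx":119,"roll":0,"dy":2,"dz":6}
  ]
}}

```text
time_s: 15.75
eef_pos: [0.5086, -0.2832, 0.0743]
eef_rot: [0.538, 0.458, 0.539, -0.458]
contact_force: [-0.3, 0.2, 0.6]
width: 0.0727
```

```bash
python3 go.py .5086 -.2825 .074;  python3 - <<'E'
from station import manip, read_camera, camera_model
import cv2,pickle
cv2.imwrite("pics/w7.png",read_camera('wrist')[:,:,::-1])
cv2.imwrite("pics/s7.png",cv2.resize(read_camera('side')[100:250,340:460,::-1],None,fx=4,fy=4,interpolation=cv2.INTER_CUBIC))
E
```

```text
pos [ 0.5086 -0.2832  0.0743] F [-0.28  0.25  0.56] w 0.0727 t 15.75 q [-0.62  0.48 -0.18  0.91 -0.    2.36]
axes x,y,z cols
 [[-0.001  0.987  0.16 ]
 [ 0.001  0.16  -0.987]
 [-1.    -0.001 -0.001]]
delta mm [ 0.3  0.1 -0.7] jaw angle -80.78
```

View pics/w7.png

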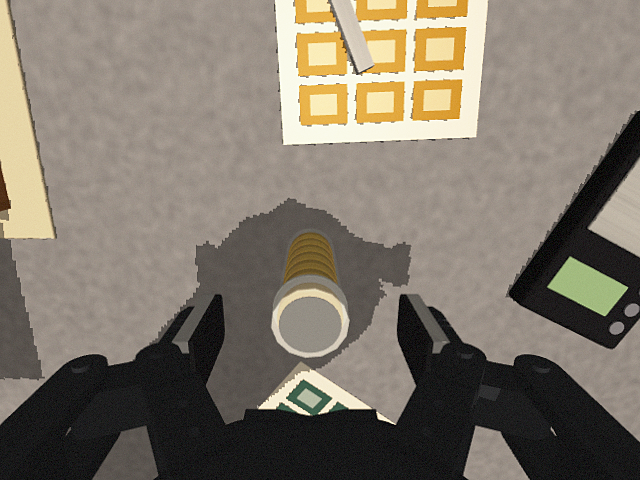

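View pics/s7.png

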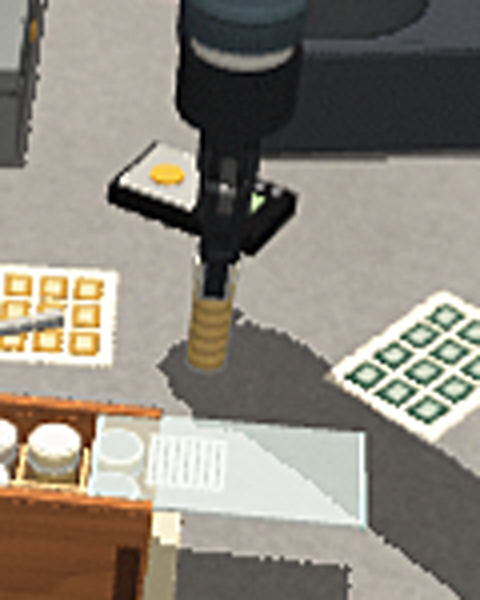

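Emit:
{"name": "apply_moves", "arguments": {
  "deltas": [
    {"jaw":0.3,"dx":0,"roll":0,"dy":0,"dz":-0.5},
    {"jaw":0.3,"dx":0,"roll":0,"dy":0,"dz":-0.5},
    {"jaw":0.3,"dx":0,"roll":0,"dy":0,"dz":-0.5},
    {"jaw":0.3,"dx":0,"roll":0,"dy":0,"dz":-0.5}
  ],
  "squeeze": 40
}}

```text
time_s: 16.35
eef_pos: [0.5097, -0.2839, 0.0758]
eef_rot: [0.539, 0.459, 0.538, -0.458]
contact_force: [-0.2, 2.3, 5.2]
width: 0.0302
```

Emit:
{"name": "apply_moves", "arguments": {
  "deltas": [
    {"jaw":0.2,"dx":0,"roll":0,"dy":0,"dz":0},
    {"jaw":0.2,"dx":0,"roll":0,"dy":0,"dz":0},
    {"jaw":0.2,"dx":-20,"roll":0,"dy":0,"dz":0},
    {"jaw":0.2,"dx":-20,"roll":0,"dy":0,"dz":0}
  ]
}}

```text
time_s: 16.85
eef_pos: [0.5096, -0.2841, 0.0953]
eef_rot: [0.539, 0.458, 0.538, -0.458]
contact_force: [0.2, -0.3, -4.5]
width: 0.0301
```

```bash
python3 go.py .558 -.0252 .25;  python3 - <<'E'
from station import manip, read_camera, camera_model
import cv2,pickle
cv2.imwrite("pics/w8.png",read_camera('wrist')[:,:,::-1])
cv2.imwrite("pics/s8.png",cv2.resize(read_camera('side')[100:250,340:460,::-1],None,fx=4,fy=4,interpolation=cv2.INTER_CUBIC))
E
```

```text
pos [ 0.5096 -0.2841  0.0953] F [ 0.21 -0.28 -4.47] w 0.0301 t 16.85 q [-0.62  0.47 -0.15  0.96 -0.    2.36]
axes x,y,z cols
 [[ 0.001  0.987  0.16 ]
 [-0.001  0.16  -0.987]
 [-1.     0.001  0.001]]
delta mm [-155.    89.3 -247.6] jaw angle -80.81
```

View pics/w8.png

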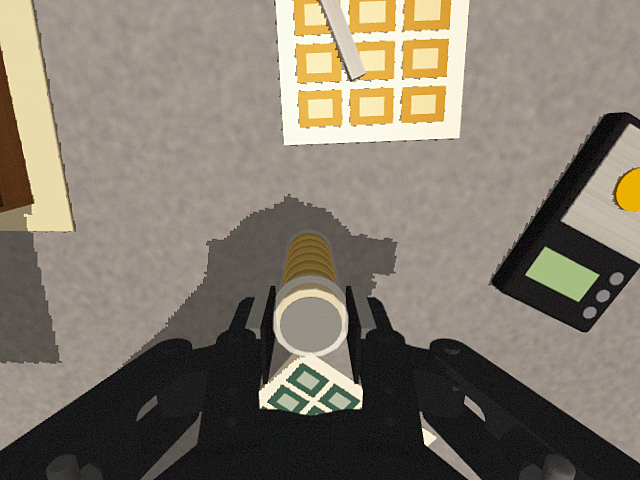

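View pics/s8.png

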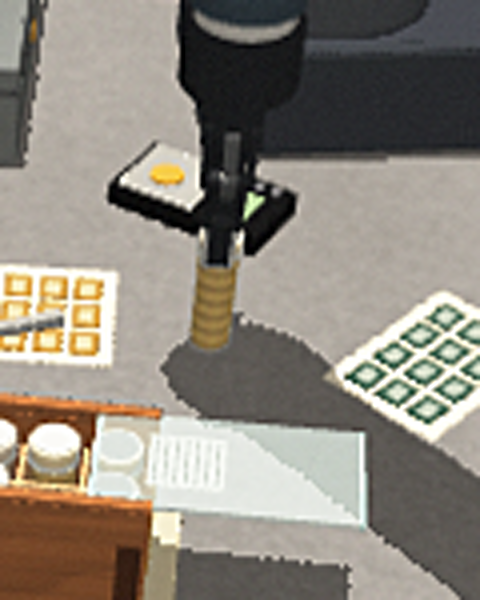

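Run:
```python
from h import *
from station import camera_model,manip
m=camera_model('wrist'); o=manip.observe()['eef_pos']
M=rot(manip.observe()['eef_rot'])
for z in (.1085,.1105): print('tube top',onz(m,(311,323),z), M.T@(onz(m,(311,323),z)-o))
s=camera_model('side')
c=lambda u,v:((u+.5)/4-.5+340,(v+.5)/4-.5+100)
print('bottom', onz(s,c(210,342),.0195), 'project expected', proj(s,[[.5096,-.2841,.0195],[.5096,-.2841,.1095]]), c(210,342), c(218,238))
```

```text
tube top [ 0.50910743 -0.28323593  0.1085    ] [-1.47050680e-02  4.53297040e-04 -4.90905558e-05]
tube top [ 0.51026272 -0.28304487  0.1105    ] [-1.67058333e-02  1.62296293e-03 -5.43293401e-05]
bottom [ 0.50530723 -0.27860051  0.0195    ] project expected [[391.0169857  183.67480108]
 [394.21695392 157.17446748]] (392.125, 185.125) (394.125, 159.125)
```

Emit:
{"name": "apply_moves", "arguments": {
  "deltas": [
    {"jaw":0.2,"dx":-55,"roll":0,"dy":0,"dz":0},
    {"jaw":0.2,"dx":-110,"roll":0,"dy":0,"dz":0},
    {"jaw":0.2,"dx":-125,"roll":0,"dy":15,"dz":-50},
    {"jaw":0.2,"dx":-125,"roll":0,"dy":30,"dz":-100},
    {"jaw":0.2,"dx":-125,"roll":0,"dy":50,"dz":-150}
  ]
}}

```text
time_s: 17.58
eef_pos: [0.5339, -0.1261, 0.2187]
eef_rot: [0.538, 0.458, 0.539, -0.459]
contact_force: [1.3, -1.0, -4.0]
width: 0.0303
```

Emit:
{"name": "apply_moves", "arguments": {
  "deltas": [
    {"jaw":0.2,"dx":0,"roll":0,"dy":15,"dz":-50},
    {"jaw":0.2,"dx":0,"roll":0,"dy":34,"dz":-90},
    {"jaw":0.2,"dx":0,"roll":0,"dy":39,"dz":-97},
    {"jaw":0.2,"dx":0,"roll":0,"dy":39,"dz":-97}
  ]
}}

```text
time_s: 18.08
eef_pos: [0.557, -0.0254, 0.2185]
eef_rot: [0.538, 0.458, 0.539, -0.459]
contact_force: [-0.9, -0.4, -4.5]
width: 0.0301
```

```bash
python3 go.py .5577 -.0251 .117;  python3 - <<'E'
from station import manip, read_camera, camera_model
import cv2,pickle
pickle.dump(camera_model('wrist'),open('w9.pkl','wb'))
cv2.imwrite("pics/w9.png",read_camera('wrist')[:,:,::-1])
cv2.imwrite("pics/s9.png",cv2.resize(read_camera('side')[100:270,270:450,::-1],None,fx=4,fy=3.5,interpolation=cv2.INTER_CUBIC))
cv2.imwrite("pics/t9.png",cv2.resize(read_camera('top')[205:345,310:410,::-1],None,fx=4,fy=4,interpolation=cv2.INTER_CUBIC))
E
```

```text
pos [ 0.557  -0.0254  0.2185] F [-0.94 -0.45 -4.46] w 0.0301 t 18.075 q [-0.16  0.35  0.    1.23 -0.    2.82]
axes x,y,z cols
 [[-0.002  0.987  0.161]
 [-0.001  0.161 -0.987]
 [-1.    -0.002  0.   ]]
delta mm [101.5   0.9  -0.2] jaw angle -80.75
```

View pics/w9.png

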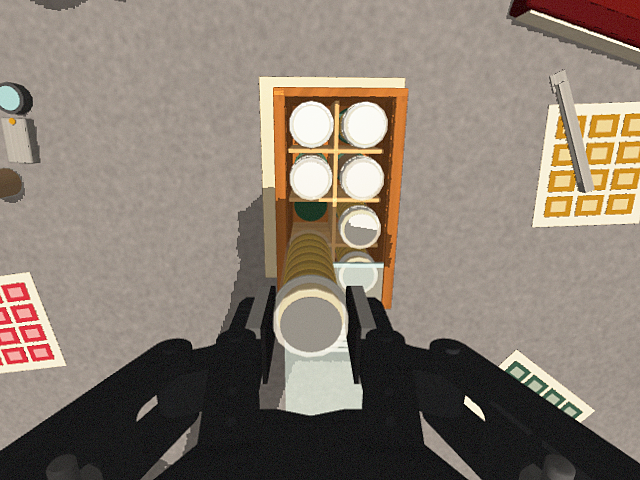

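View pics/s9.png

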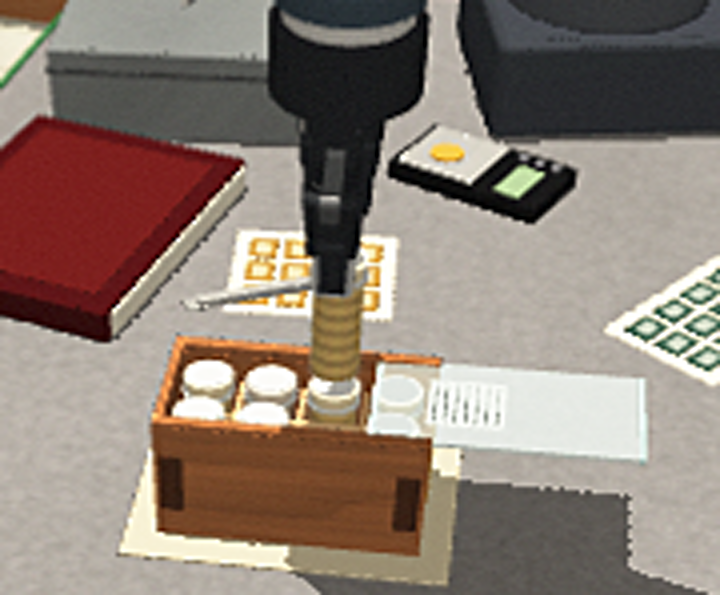

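View pics/t9.png

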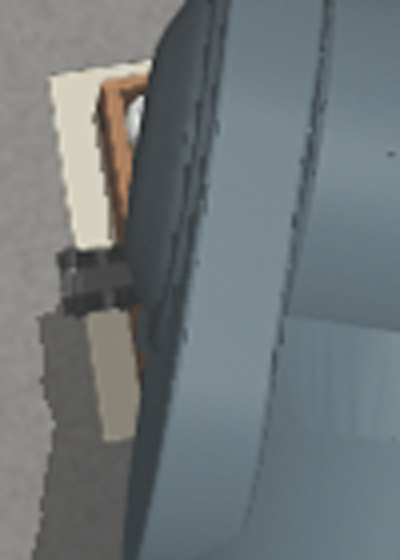

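Run:
```python
from h import *; import pickle
m=pickle.load(open('w9.pkl','rb')); c=.1595; r=np.array([[np.cos(c),-np.sin(c)],[np.sin(c),np.cos(c)]])
for uv,b in [((312.5,124),(57,19)),((365,125),(57,-19)),((311.5,178),(19,19)),((362,177),(19,-19)),((360,228.5),(-19,-19))]:
    print(b,(onz(m,uv,.098)[:2]-r@np.array(b)/1000).round(4))
b=(38,0);print('cross',(onz(m,(336.5,151.5),.078)[:2]-r@np.array(b)/1000).round(4)); b=(0,0);print((onz(m,(335,201),.078)[:2]).round(4))
P=onz(m,(311,323),.2185+.0155); print('cap ctr',P)
```

```text
(57, 19) [ 0.5802 -0.0422]
(57, -19) [ 0.5794 -0.0408]
(19, 19) [ 0.5807 -0.0415]
(19, -19) [ 0.5812 -0.04  ]
(-19, -19) [ 0.5805 -0.0402]
cross [ 0.5793 -0.0419]
[ 0.5788 -0.0416]
cap ctr [ 0.5579822  -0.02515404  0.234     ]
```

Emit:
{"name": "apply_moves", "arguments": {
  "deltas": [
    {"jaw":0.2,"dx":20,"roll":0,"dy":1,"dz":0},
    {"jaw":0.2,"dx":40,"roll":0,"dy":1,"dz":0},
    {"jaw":0.2,"dx":57,"roll":0,"dy":1,"dz":0},
    {"jaw":0.2,"dx":57,"roll":0,"dy":1,"dz":0}
  ]
}}

```text
time_s: 18.73
eef_pos: [0.5568, -0.0263, 0.1611]
eef_rot: [0.537, 0.458, 0.539, -0.46]
contact_force: [0.3, -0.1, -2.9]
width: 0.0303
```

Emit:
{"name": "apply_moves", "arguments": {
  "deltas": [
    {"jaw":0.2,"dx":5,"roll":0,"dy":0,"dz":0},
    {"jaw":0.2,"dx":10,"roll":0,"dy":0,"dz":0},
    {"jaw":0.2,"dx":15,"roll":0,"dy":0,"dz":0}
  ]
}}

```text
time_s: 19.1
eef_pos: [0.5587, -0.0255, 0.1477]
eef_rot: [0.539, 0.459, 0.538, -0.458]
contact_force: [0.4, -0.2, -2.8]
width: 0.0301
```

```bash
python3 go.py .558 -.0255 .117;  python3 - <<'E'
from station import manip, read_camera, camera_model
import cv2,pickle
cv2.imwrite("pics/w10.png",read_camera('wrist')[:,:,::-1])
cv2.imwrite("pics/s10.png",cv2.resize(read_camera('side')[100:270,270:450,::-1],None,fx=4,fy=3.5,interpolation=cv2.INTER_CUBIC))
E
```

```text
pos [ 0.5587 -0.0255  0.1477] F [ 0.44 -0.2  -2.75] w 0.0301 t 19.1 q [-0.16  0.38 -0.13  1.06 -0.    2.82]
axes x,y,z cols
 [[ 0.001  0.987  0.16 ]
 [-0.     0.16  -0.987]
 [-1.     0.001  0.   ]]
delta mm [30.7 -0.7 -0.1] jaw angle -80.82
```

View pics/w10.png

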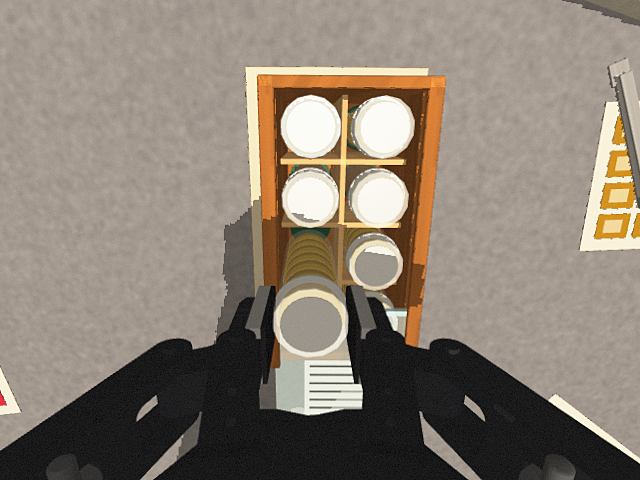

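View pics/s10.png

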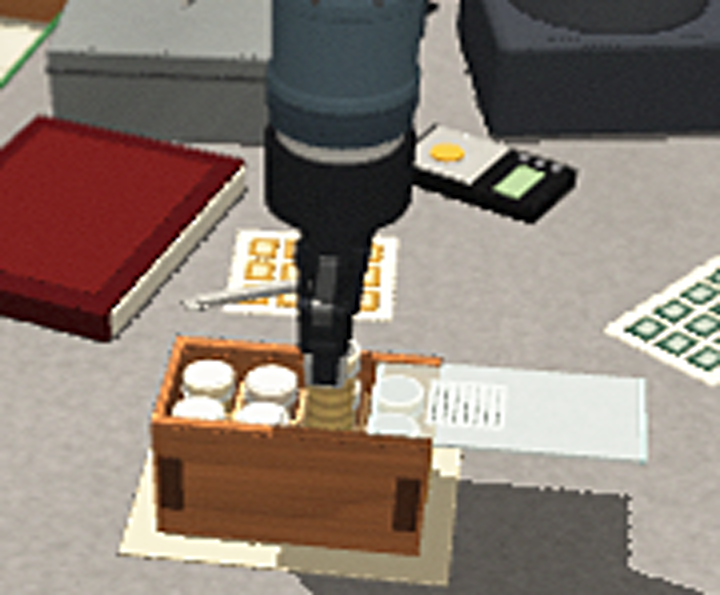

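Emit:
{"name": "apply_moves", "arguments": {
  "deltas": [
    {"jaw":0.2,"dx":5,"roll":0,"dy":-0.5,"dz":0},
    {"jaw":0.2,"dx":10,"roll":0,"dy":-0.5,"dz":0},
    {"jaw":0.2,"dx":15,"roll":0,"dy":-0.5,"dz":0}
  ]
}}

```text
time_s: 19.58
eef_pos: [0.5579, -0.0254, 0.1322]
eef_rot: [0.538, 0.458, 0.538, -0.458]
contact_force: [-0.1, -0.7, -4.2]
width: 0.0303
```

Emit:
{"name": "apply_moves", "arguments": {
  "deltas": [
    {"jaw":0.2,"dx":5,"roll":0,"dy":0,"dz":0},
    {"jaw":0.2,"dx":10,"roll":0,"dy":0,"dz":0},
    {"jaw":0.2,"dx":14,"roll":0,"dy":0,"dz":0},
    {"jaw":0.2,"dx":14,"roll":0,"dy":0,"dz":0}
  ]
}}

```text
time_s: 20.08
eef_pos: [0.5576, -0.0254, 0.1182]
eef_rot: [0.538, 0.458, 0.539, -0.459]
contact_force: [0.2, 0.6, -2.9]
width: 0.0303
```

```bash
python3 go.py .558 -.0255 .117;  python3 - <<'E'
from station import manip, read_camera, camera_model
import cv2,pickle
cv2.imwrite("pics/w11.png",read_camera('wrist')[:,:,::-1])
cv2.imwrite("pics/s11.png",cv2.resize(read_camera('side')[150:270,300:420,::-1],None,fx=5,fy=5,interpolation=cv2.INTER_CUBIC))
E
```

```text
pos [ 0.5576 -0.0254  0.1182] F [ 0.23  0.64 -2.86] w 0.0303 t 20.075 q [-0.16  0.4  -0.18  0.99 -0.    2.82]
axes x,y,z cols
 [[-0.001  0.987  0.16 ]
 [ 0.     0.16  -0.987]
 [-1.    -0.001 -0.   ]]
delta mm [1.2 0.4 0.2] jaw angle -80.81
```

View pics/w11.png

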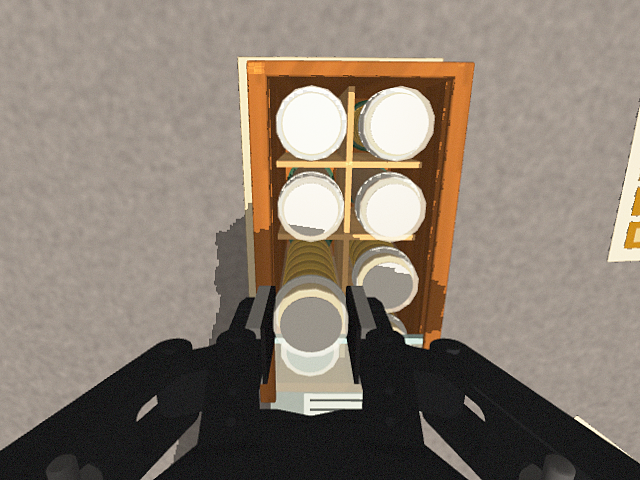

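View pics/s11.png

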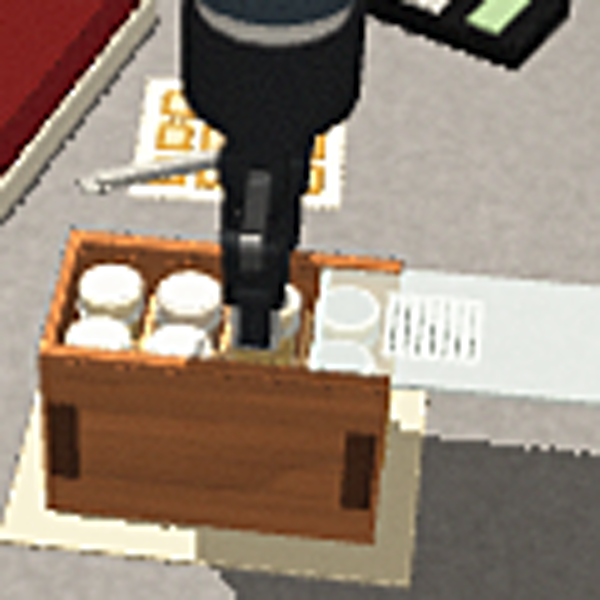

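Emit:
{"name": "apply_moves", "arguments": {
  "deltas": [
    {"jaw":0.2,"dx":2,"roll":0,"dy":0,"dz":0},
    {"jaw":0.2,"dx":4,"roll":0,"dy":0,"dz":0},
    {"jaw":0.2,"dx":4,"roll":0,"dy":0,"dz":0}
  ]
}}

```text
time_s: 20.55
eef_pos: [0.5577, -0.0254, 0.1144]
eef_rot: [0.538, 0.458, 0.539, -0.458]
contact_force: [1.0, 1.0, -3.4]
width: 0.03
```

Emit:
{"name": "apply_moves", "arguments": {
  "deltas": [
    {"jaw":0.45,"dx":0,"roll":0,"dy":0,"dz":0},
    {"jaw":0.6,"dx":0,"roll":0,"dy":0,"dz":0},
    {"jaw":0.6,"dx":0,"roll":0,"dy":0,"dz":0},
    {"jaw":0.6,"dx":0,"roll":0,"dy":0,"dz":0}
  ]
}}

```text
time_s: 21.05
eef_pos: [0.5581, -0.0255, 0.1148]
eef_rot: [0.539, 0.458, 0.538, -0.458]
contact_force: [-0.2, 0.6, 0.3]
width: 0.051
```

Emit:
{"name": "apply_moves", "arguments": {
  "deltas": [
    {"jaw":0.6,"dx":-30,"roll":0,"dy":0,"dz":0},
    {"jaw":0.6,"dx":-80,"roll":0,"dy":0,"dz":0},
    {"jaw":0.6,"dx":-100,"roll":0,"dy":-40,"dz":0},
    {"jaw":0.6,"dx":-100,"roll":0,"dy":-75,"dz":0},
    {"jaw":0.6,"dx":-100,"roll":0,"dy":-75,"dz":0}
  ]
}}

```text
time_s: 21.68
eef_pos: [0.4818, -0.0374, 0.215]
eef_rot: [0.538, 0.458, 0.538, -0.459]
contact_force: [0.1, -0.3, 0.7]
width: 0.0512
```

```bash
python3 go.py .4815 -.0565 .107;  python3 - <<'E'
from station import manip, read_camera, camera_model
import cv2,pickle
pickle.dump(camera_model('wrist'),open('w12.pkl','wb'))
cv2.imwrite("pics/w12.png",read_camera('wrist')[:,:,::-1])
cv2.imwrite("pics/s12.png",cv2.resize(read_camera('side')[150:270,300:420,::-1],None,fx=5,fy=5,interpolation=cv2.INTER_CUBIC))
E
```

```text
pos [ 0.4818 -0.0374  0.215 ] F [ 0.08 -0.26  0.73] w 0.0512 t 21.675 q [-0.21  0.2  -0.21  1.17 -0.    2.77]
axes x,y,z cols
 [[-0.001  0.987  0.159]
 [ 0.     0.159 -0.987]
 [-1.    -0.001 -0.   ]]
delta mm [108.   -3.2  18.8] jaw angle -80.86
```

View pics/w12.png

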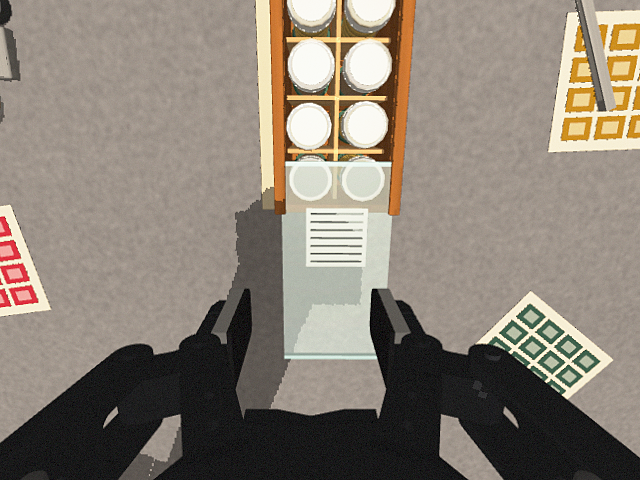

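View pics/s12.png

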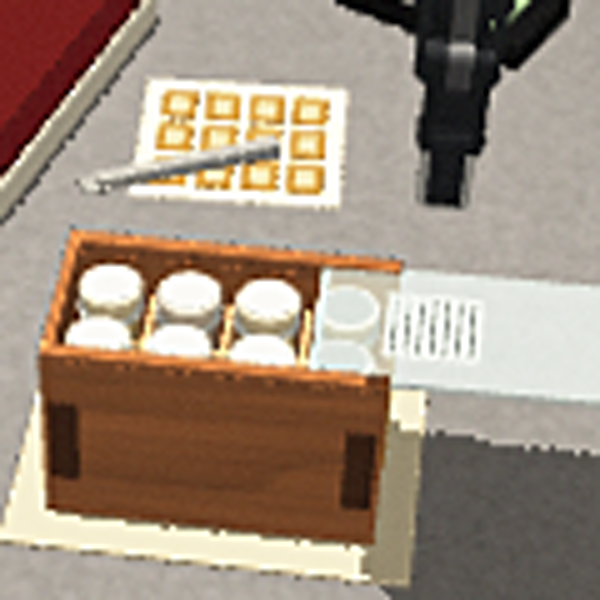

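Run:
```python
from h import *; import pickle
m=pickle.load(open('w12.pkl','rb')); print(onz(m,(336.5,238),.1065)); 
for uv in [(309,126),(363,124),(311,66)]: print(onz(m,uv,.097))
```

```text
[ 0.48284742 -0.05627295  0.1065    ]
[ 0.55664356 -0.02427013  0.097     ]
[ 0.56384373 -0.06080847  0.097     ]
[ 0.59432727 -0.01961673  0.097     ]
```

Emit:
{"name": "apply_moves", "arguments": {
  "deltas": [
    {"jaw":0,"dx":0,"roll":0,"dy":-2,"dz":19},
    {"jaw":0,"dx":30,"roll":0,"dy":-2,"dz":19},
    {"jaw":0,"dx":65,"roll":0,"dy":-2,"dz":19},
    {"jaw":0,"dx":92,"roll":0,"dy":-2,"dz":19},
    {"jaw":0,"dx":100,"roll":0,"dy":-2,"dz":19}
  ]
}}

```text
time_s: 22.4
eef_pos: [0.4845, -0.0561, 0.1127]
eef_rot: [0.538, 0.458, 0.54, -0.459]
contact_force: [-0.2, -0.0, 0.2]
width: 0.0001
```

Emit:
{"name": "apply_moves", "arguments": {
  "deltas": [
    {"jaw":0,"dx":0.5,"roll":0,"dy":0,"dz":0},
    {"jaw":0,"dx":1,"roll":0,"dy":0,"dz":0},
    {"jaw":0,"dx":2,"roll":0,"dy":0,"dz":0},
    {"jaw":0,"dx":3,"roll":0,"dy":0,"dz":0}
  ]
}}

```text
time_s: 22.9
eef_pos: [0.4855, -0.0566, 0.1122]
eef_rot: [0.539, 0.459, 0.538, -0.458]
contact_force: [-0.1, -0.5, 0.3]
width: -0.0002
```

Emit:
{"name": "apply_moves", "arguments": {
  "deltas": [
    {"jaw":0,"dx":1,"roll":0,"dy":-1,"dz":0},
    {"jaw":0,"dx":2,"roll":0,"dy":-1,"dz":0},
    {"jaw":0,"dx":3,"roll":0,"dy":-1,"dz":0},
    {"jaw":0,"dx":3,"roll":0,"dy":-1,"dz":0}
  ]
}}

```text
time_s: 23.4
eef_pos: [0.4838, -0.0566, 0.1085]
eef_rot: [0.538, 0.458, 0.538, -0.458]
contact_force: [0.0, -0.3, -0.4]
width: -0.0001
```

Emit:
{"name": "apply_moves", "arguments": {
  "deltas": [
    {"jaw":0,"dx":0.5,"roll":0,"dy":0,"dz":0},
    {"jaw":0,"dx":1,"roll":0,"dy":0,"dz":0}
  ]
}}

```text
time_s: 23.65
eef_pos: [0.484, -0.0566, 0.1076]
eef_rot: [0.538, 0.458, 0.538, -0.458]
contact_force: [0.1, -0.2, 0.6]
width: 0.0
```

Emit:
{"name": "apply_moves", "arguments": {
  "deltas": [
    {"jaw":0,"dx":0.5,"roll":0,"dy":0,"dz":0},
    {"jaw":0,"dx":1,"roll":0,"dy":0,"dz":0}
  ]
}}

```text
time_s: 23.9
eef_pos: [0.484, -0.0567, 0.1066]
eef_rot: [0.538, 0.458, 0.538, -0.458]
contact_force: [0.1, 0.7, 3.2]
width: 0.0001
```

Emit:
{"name": "apply_moves", "arguments": {
  "deltas": [
    {"jaw":0,"dx":0.4,"roll":0,"dy":0,"dz":0},
    {"jaw":0,"dx":0.8,"roll":0,"dy":0,"dz":0}
  ]
}}

```text
time_s: 24.15
eef_pos: [0.4841, -0.0567, 0.1065]
eef_rot: [0.539, 0.458, 0.538, -0.458]
contact_force: [-3.0, 0.4, 8.3]
width: 0.0002
```

Emit:
{"name": "apply_moves", "arguments": {
  "deltas": [
    {"jaw":0,"dx":0.3,"roll":0,"dy":0,"dz":0},
    {"jaw":0,"dx":0.5,"roll":0,"dy":0,"dz":0}
  ]
}}

```text
time_s: 24.4
eef_pos: [0.4841, -0.0567, 0.1064]
eef_rot: [0.539, 0.458, 0.538, -0.458]
contact_force: [-3.4, 1.1, 11.0]
width: 0.0002
```

Emit:
{"name": "apply_moves", "arguments": {
  "deltas": [
    {"jaw":0,"dx":0,"roll":0,"dy":1,"dz":0},
    {"jaw":0,"dx":0,"roll":0,"dy":2.5,"dz":0},
    {"jaw":0,"dx":0,"roll":0,"dy":4,"dz":0}
  ]
}}

```text
time_s: 24.78
eef_pos: [0.4877, -0.0561, 0.1064]
eef_rot: [0.539, 0.458, 0.538, -0.459]
contact_force: [-4.3, 0.2, 10.3]
width: -0.0001
```

Emit:
{"name": "apply_moves", "arguments": {
  "deltas": [
    {"jaw":0,"dx":0.2,"roll":0,"dy":2.5,"dz":0},
    {"jaw":0,"dx":0.3,"roll":0,"dy":5,"dz":0},
    {"jaw":0,"dx":0.3,"roll":0,"dy":7.5,"dz":0},
    {"jaw":0,"dx":0.3,"roll":0,"dy":10,"dz":0}
  ]
}}

```text
time_s: 25.28
eef_pos: [0.4977, -0.0546, 0.1063]
eef_rot: [0.539, 0.458, 0.538, -0.458]
contact_force: [-4.1, 0.2, 10.2]
width: -0.0
```

Emit:
{"name": "apply_moves", "arguments": {
  "deltas": [
    {"jaw":0,"dx":0,"roll":0,"dy":2.5,"dz":0},
    {"jaw":0,"dx":0.1,"roll":0,"dy":5,"dz":0},
    {"jaw":0,"dx":0.1,"roll":0,"dy":7.5,"dz":0},
    {"jaw":0,"dx":0.1,"roll":0,"dy":10,"dz":0}
  ]
}}

```text
time_s: 25.78
eef_pos: [0.5076, -0.053, 0.1062]
eef_rot: [0.539, 0.458, 0.538, -0.459]
contact_force: [-3.8, -0.9, 11.2]
width: 0.0003
```

Emit:
{"name": "apply_moves", "arguments": {
  "deltas": [
    {"jaw":0,"dx":0.1,"roll":0,"dy":2.5,"dz":0},
    {"jaw":0,"dx":0.2,"roll":0,"dy":5,"dz":0},
    {"jaw":0,"dx":0.2,"roll":0,"dy":7.5,"dz":0},
    {"jaw":0,"dx":0.2,"roll":0,"dy":10,"dz":0}
  ]
}}

```text
time_s: 26.28
eef_pos: [0.5175, -0.0515, 0.1061]
eef_rot: [0.539, 0.458, 0.538, -0.458]
contact_force: [-5.1, -0.7, 11.4]
width: -0.0003
```

Emit:
{"name": "apply_moves", "arguments": {
  "deltas": [
    {"jaw":0,"dx":0,"roll":0,"dy":2.5,"dz":0},
    {"jaw":0,"dx":0.1,"roll":0,"dy":5,"dz":0},
    {"jaw":0,"dx":0.1,"roll":0,"dy":7.5,"dz":0},
    {"jaw":0,"dx":0.2,"roll":0,"dy":10,"dz":0}
  ]
}}

```text
time_s: 26.78
eef_pos: [0.5274, -0.0499, 0.1059]
eef_rot: [0.539, 0.458, 0.538, -0.458]
contact_force: [-4.6, 0.5, 11.6]
width: 0.0001
```

Run:
```python
from station import manip, read_camera, camera_model
import cv2
cv2.imwrite("pics/w13.png",read_camera('wrist')[:,:,::-1])
```

```text
(no output)
```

View pics/w13.png

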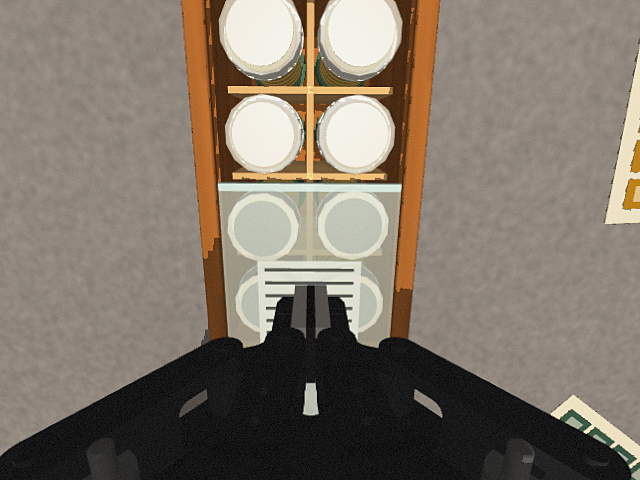

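Emit:
{"name": "apply_moves", "arguments": {
  "deltas": [
    {"jaw":0,"dx":0,"roll":0,"dy":2.5,"dz":0},
    {"jaw":0,"dx":0.1,"roll":0,"dy":5,"dz":0},
    {"jaw":0,"dx":0.1,"roll":0,"dy":7.5,"dz":0},
    {"jaw":0,"dx":0.2,"roll":0,"dy":10,"dz":0}
  ]
}}

```text
time_s: 27.32
eef_pos: [0.5374, -0.0483, 0.1058]
eef_rot: [0.539, 0.458, 0.538, -0.458]
contact_force: [-4.1, -0.6, 10.7]
width: -0.0003
```

Emit:
{"name": "apply_moves", "arguments": {
  "deltas": [
    {"jaw":0,"dx":0,"roll":0,"dy":2.5,"dz":0},
    {"jaw":0,"dx":0.1,"roll":0,"dy":5,"dz":0},
    {"jaw":0,"dx":0.1,"roll":0,"dy":7.5,"dz":0},
    {"jaw":0,"dx":0.2,"roll":0,"dy":10,"dz":0}
  ]
}}

```text
time_s: 27.82
eef_pos: [0.5473, -0.0468, 0.1057]
eef_rot: [0.539, 0.458, 0.538, -0.458]
contact_force: [-4.6, -0.5, 12.3]
width: 0.0002
```

Emit:
{"name": "apply_moves", "arguments": {
  "deltas": [
    {"jaw":0,"dx":0,"roll":0,"dy":2.5,"dz":0},
    {"jaw":0,"dx":0.1,"roll":0,"dy":5,"dz":0},
    {"jaw":0,"dx":0.1,"roll":0,"dy":7.5,"dz":0},
    {"jaw":0,"dx":0.2,"roll":0,"dy":10,"dz":0}
  ]
}}

```text
time_s: 28.32
eef_pos: [0.5572, -0.0452, 0.1055]
eef_rot: [0.539, 0.458, 0.538, -0.458]
contact_force: [-4.5, 0.2, 11.4]
width: 0.0002
```

Emit:
{"name": "apply_moves", "arguments": {
  "deltas": [
    {"jaw":0,"dx":0,"roll":0,"dy":2.5,"dz":0},
    {"jaw":0,"dx":0.1,"roll":0,"dy":5,"dz":0},
    {"jaw":0,"dx":0.1,"roll":0,"dy":7.5,"dz":0},
    {"jaw":0,"dx":0.2,"roll":0,"dy":10,"dz":0}
  ]
}}

```text
time_s: 28.82
eef_pos: [0.5672, -0.0437, 0.1054]
eef_rot: [0.539, 0.458, 0.538, -0.458]
contact_force: [-5.3, -1.7, 11.2]
width: 0.0001
```

Emit:
{"name": "apply_moves", "arguments": {
  "deltas": [
    {"jaw":0,"dx":0,"roll":0,"dy":2.5,"dz":0},
    {"jaw":0,"dx":0.1,"roll":0,"dy":5,"dz":0},
    {"jaw":0,"dx":0.1,"roll":0,"dy":7.5,"dz":0},
    {"jaw":0,"dx":0.2,"roll":0,"dy":10,"dz":0}
  ]
}}

```text
time_s: 29.32
eef_pos: [0.5771, -0.0421, 0.1053]
eef_rot: [0.539, 0.458, 0.538, -0.458]
contact_force: [-4.2, -0.6, 11.4]
width: 0.0001
```

Emit:
{"name": "apply_moves", "arguments": {
  "deltas": [
    {"jaw":0,"dx":0,"roll":0,"dy":2.5,"dz":0},
    {"jaw":0,"dx":0.1,"roll":0,"dy":5,"dz":0},
    {"jaw":0,"dx":0.1,"roll":0,"dy":7.5,"dz":0},
    {"jaw":0,"dx":0.2,"roll":0,"dy":10,"dz":0}
  ]
}}

```text
time_s: 29.82
eef_pos: [0.587, -0.0406, 0.1052]
eef_rot: [0.539, 0.458, 0.538, -0.458]
contact_force: [-4.2, -0.2, 12.0]
width: 0.0002
```

Emit:
{"name": "apply_moves", "arguments": {
  "deltas": [
    {"jaw":0,"dx":0,"roll":0,"dy":2.5,"dz":0},
    {"jaw":0,"dx":0.1,"roll":0,"dy":5,"dz":0},
    {"jaw":0,"dx":0.1,"roll":0,"dy":7.5,"dz":0},
    {"jaw":0,"dx":0.1,"roll":0,"dy":10,"dz":0}
  ]
}}

```text
time_s: 30.32
eef_pos: [0.5969, -0.039, 0.1051]
eef_rot: [0.539, 0.458, 0.538, -0.458]
contact_force: [-3.5, -0.9, 11.2]
width: 0.0001
```

Emit:
{"name": "apply_moves", "arguments": {
  "deltas": [
    {"jaw":0,"dx":0,"roll":0,"dy":1,"dz":0},
    {"jaw":0,"dx":0,"roll":0,"dy":2,"dz":0},
    {"jaw":0,"dx":0,"roll":0,"dy":3,"dz":0}
  ]
}}

```text
time_s: 30.7
eef_pos: [0.5998, -0.0386, 0.105]
eef_rot: [0.539, 0.458, 0.538, -0.459]
contact_force: [-4.0, -0.7, 11.0]
width: 0.0002
```

Run:
```python
from station import manip, read_camera, camera_model
import cv2
cv2.imwrite("pics/w14.png",read_camera('wrist')[:,:,::-1])
```

```text
(no output)
```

View pics/w14.png

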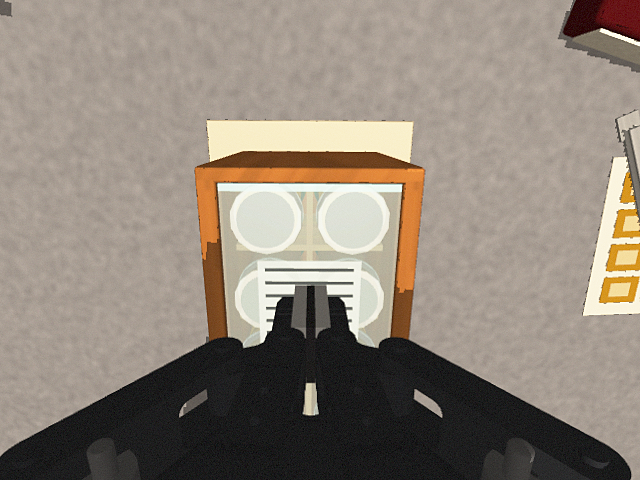

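Nearly shut (a thin light edge at row 187 against the back wall at row 182). A little more until the stop is felt.

Emit:
{"name": "apply_moves", "arguments": {
  "deltas": [
    {"jaw":0,"dx":0,"roll":0,"dy":1,"dz":0},
    {"jaw":0,"dx":0,"roll":0,"dy":2,"dz":0},
    {"jaw":0,"dx":0,"roll":0,"dy":2,"dz":0}
  ]
}}

```text
time_s: 31.12
eef_pos: [0.6007, -0.0384, 0.105]
eef_rot: [0.539, 0.458, 0.538, -0.459]
contact_force: [-7.3, -0.3, 13.7]
width: -0.0
```

Emit:
{"name": "apply_moves", "arguments": {
  "deltas": [
    {"jaw":0,"dx":0,"roll":0,"dy":1,"dz":0},
    {"jaw":0,"dx":0,"roll":0,"dy":1.5,"dz":0},
    {"jaw":0,"dx":0,"roll":0,"dy":1.5,"dz":0}
  ]
}}

```text
time_s: 31.5
eef_pos: [0.6008, -0.0384, 0.1049]
eef_rot: [0.538, 0.457, 0.538, -0.46]
contact_force: [-9.8, -1.7, 15.9]
width: 0.0
```

Emit:
{"name": "apply_moves", "arguments": {
  "deltas": [
    {"jaw":0,"dx":-3,"roll":0,"dy":-1,"dz":0},
    {"jaw":0,"dx":-20,"roll":0,"dy":-1,"dz":0},
    {"jaw":0,"dx":-60,"roll":0,"dy":-1,"dz":0},
    {"jaw":0,"dx":-100,"roll":0,"dy":-60,"dz":0},
    {"jaw":0,"dx":-100,"roll":0,"dy":-110,"dz":0}
  ]
}}

```text
time_s: 32.12
eef_pos: [0.496, -0.0556, 0.2056]
eef_rot: [0.541, 0.459, 0.537, -0.457]
contact_force: [-0.1, -1.3, 0.5]
width: 0.0003
```

Emit:
{"name": "apply_moves", "arguments": {
  "deltas": [
    {"jaw":0,"dx":0,"roll":0,"dy":0,"dz":0},
    {"jaw":0,"dx":0,"roll":0,"dy":0,"dz":0}
  ]
}}

```text
time_s: 32.38
eef_pos: [0.4948, -0.055, 0.2033]
eef_rot: [0.539, 0.459, 0.538, -0.458]
contact_force: [0.4, -0.3, 0.3]
width: -0.0003
```

```bash
python3 - <<'E'
from station import manip, read_camera, camera_model
import cv2,pickle
pickle.dump(camera_model('wrist'),open('w15.pkl','wb'))
cv2.imwrite("pics/w15.png",read_camera('wrist')[:,:,::-1])
cv2.imwrite("pics/s15.png",read_camera('side')[:,:,::-1])
E
python3 go.py .5 0 .2
```

```text
pos [ 0.4957 -0.0551  0.2032] F [ 0.68 -0.91  0.16] w -0.0004 t 32.475 q [-0.24  0.23 -0.19  1.14  0.    2.74]
axes x,y,z cols
 [[ 0.001  0.987  0.16 ]
 [-0.     0.16  -0.987]
 [-1.     0.001  0.   ]]
delta mm [  3.2  13.  -53.7] jaw angle -80.79
```

View pics/w15.png

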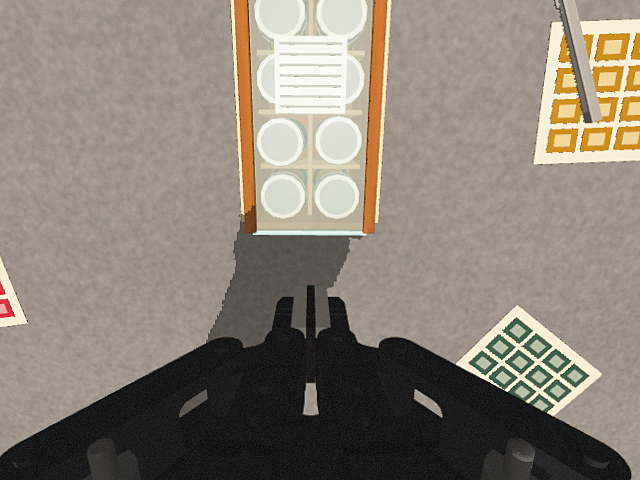

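View pics/s15.png

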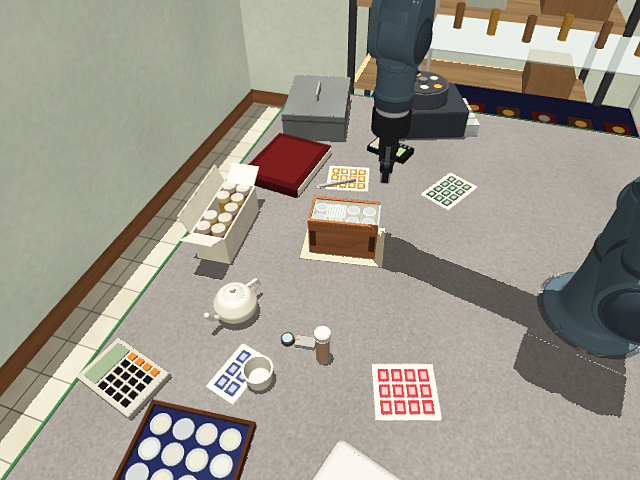

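Run:
```python
from h import *; import pickle
m=pickle.load(open('w15.pkl','rb')); print(onz(m,(311,74.5),.106), onz(m,(280,142),.097), onz(m,(338.5,140.5),.097))
s=cv2.imread("pics/s15.png"); a=cv2.imread("pics/s0.png") if 0 else cv2.imread("pics/side0.png")
f=lambda i:cv2.resize(i[185:265,295:395],None,fx=4,fy=6,interpolation=cv2.INTER_CUBIC)
cv2.imwrite("pics/cmp.png",np.hstack([f(a),f(s)]))
```

```text
[ 0.59974618 -0.0383881   0.106     ] [ 0.55664604 -0.02441123  0.097     ] [ 0.56378982 -0.06278359  0.097     ]
```

View pics/cmp.png

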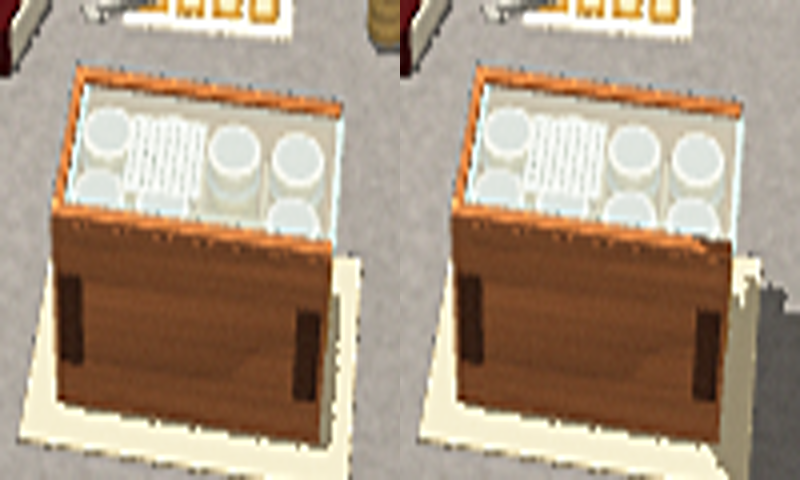

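The lid patch is back at its starting spot to about 0.2 mm. The tube stands level with the others and the bystanders have not moved, so I'm handing in.

```bash
python3 -c "
from station import manip
print(manip.sign_off())"
```

```text
the job is handed in; nothing more can be done
None
```

The gold-coin tube is in the empty well under the closed lid, and I handed the job in at about 32 s of the 69 s allowed. The sign-off gives no verdict.

- **Lid drawn back:** I pressed the frosted patch with the shut fingers at about 12 N and dragged the lid to its stop. The side camera put it 124–126 mm out against the 118 mm stop, so that camera reads several mm long. The rise in force at the end also showed the stop.
- **Tube placed:** I gripped it by the cap and lowered it into the third row from the back, left side, with no contact felt. Its cap sits below the lips, so the fingers could not go lower, and I let it drop the last 30 mm or so.
- **Tube check:** In the wrist and side pictures its cap is level with its neighbours. It measured within 2 mm of the well centre. I did not measure its height or tilt directly.
- **Lid closed:** I pushed it back until it hit its stop. The patch is back at its starting position to about 0.2 mm by the wrist camera.
- **Force margin:** While I was making sure the lid was fully home, the load on it reached about 18.7 N, close to the 20 N cracking limit. No crack shows in the pictures.
- **Bystanders:** The paper-wrapped tube and the other items look unmoved in the last side picture, and the arm is clear of everything.

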